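Slide the sample pot under the lever press and bring the ram down on it

TASK

Slide the steel pot by its stub handle along the press bed from its side ring to the middle ring under the press's ram, without lifting or tipping it, so that it stands wholly inside the ring line. Then bring the press's curved handle down until the ram's foot rests on the pot's lid, and let go, leaving the pot in the ring and the ram down. Leave the brass piston, steel cylinder, wooden block and glass disc where they are.

Things in the scene. Friction and masses are not known exactly. Their poses are not given: they have to be found in the camera images.
- pot_center (a point): Centre of the lidded steel pot to be moved, on its axis half-way up (37.5 mm above its underside). Round body 72 mm across (lid rim 75) and 60 mm high, with a flat-topped round boss 40 mm across and 15 mm high on the lid: 75 mm in all. z up along its axis; the stub handle points along -x. It stands on the press bed in the left or right ring. Mass 0.4 to 0.65 kg.
- pot: The same pot; origin at the centre of its underside, axes as for pot_center. Its stub handle is a level dark steel bar, 14 mm wide (pot's y) and 18 mm high, its middle height 45 mm above the underside, from the pot's wall to 97 mm from the axis: grip it about 77 mm out. It points roughly at the robot.
- mark_ram (a point): Centre of the middle ring on the fixed press's bed, under the ram: the pot's goal. Pale flush painted line, 88 mm across inside, 94 outside; two like rings lie 150 mm to its left and right. Axes of the press: x towards its pillars, away from the robot, y along the bed to the left, z up. Bed: flat, top 20 mm above the zinc shelf, 440 mm long in y, from 80 mm before this point to 60 mm behind it. Two pillars stand 105 mm behind it.
- ram_top (a point): Top centre of the steel ram, on the vertical line through mark_ram, 138 mm above the underside of the ram's foot (36 mm across). The foot starts 111 to 122 mm above the shelf and goes down 70 mm per rad of the handle; the lid's boss is at 95 mm. The head is 60 mm wide, its underside 152 mm up, its front 58 mm nearer the robot than the ram: no room for an upright gripper over the pot's handle.
- handle (a joint): Angle of the press's curved hand lever in rad, 0 fully up to 0.62 fully down, growing downwards; starts between 0 and 0.15. The ram meets the pot's lid at about 0.385 and the lever then goes no further. At 0 the line from pivot to handle_grip rises 0.22 rad above level. Stiff hinge, no spring: it takes about 4 to 6 N down at the grip and stays where it is left.
- handle_grip (a point): Grip point on the axis of the lever's wooden end, a round bar 20 mm thick and 72 mm long that runs along the lever, out to the press's left (+y), clear on both sides in press x and above. 270 mm from the pivot; 264 to 304 mm above the shelf at the start, about 200 mm with the ram on the pot.
- pivot (a point): Point on the lever's hinge axis, 70 mm to the right of the ram (press y = -70 mm) and 245 mm above the shelf, level with handle_grip in press x. The hinge axis is along the press's x: handle_grip goes round it in the upright plane, down as the joint grows. Axes as the press's.
- piston_center (a point): Bystander: brass piston, half-way up. Upright, head 60 mm across and 34 mm high with an 18 mm rod on top, 70 mm high over all. It stands in the side ring that the pot is not in.
- cyl_center (a point): Bystander: solid steel cylinder, centre. Upright, 48 mm across, 90 mm high, on the shelf off the bed's right end, at the back.
- block_center (a point): Bystander: faded blue wooden block, centre; 50 x 100 x 50 mm, on the shelf off the bed's left end.
- disc_mid (a point): Bystander: thick glass disc, centre; 90 mm across, 22 mm thick, flat on the shelf off the bed's right end, at the front.
There are look-alikes about, which are no part of the job. What is shaped like the pot but pink or purple is not meant.

How it is judged:
On the way:
1. the pot has been slid into the middle ring while the ram is still up (horizontal distance between pot_center and mark_ram below 0.008 m and height (world z) of pot_center between 0.0525 and 0.0625 m and angle between pot's own z axis and vertical below 0.06 rad and linear speed of pot below 0.01 m/s and z of ram_top in the frame of pot_center above 0.1805 m), for 0.2 s.
At the end, for the whole second after the job is handed in: The pot stands on the bed with its axis within 8 mm of the middle ring's centre (inside the ring line), upright within 0.06 rad and at rest; the ram's foot is on the lid (gap under 3 mm) and the handle is let go and at rest (horizontal distance between pot_center and mark_ram below 0.008 m and height (world z) of pot_center between 0.0525 and 0.0625 m and angle between pot's own z axis and vertical below 0.06 rad and linear speed of pot below 0.01 m/s and z of ram_top in the frame of pot_center below 0.1785 m and velocity of joint handle between -0.03 and 0.03 rad/s); the robot touches nothing.
It fails at once if the pot is lifted more than 6 mm off the bed (height (world z) of pot_center above 0.0635 m).
It fails at once if the pot is tipped more than 0.15 rad (angle between pot's own z axis and vertical above 0.15 rad).
It fails at once if the piston, cylinder, block or disc is moved more than 15 mm (distance of any of piston_center, cyl_center, block_center, disc_mid from where it was at the start of the episode above 0.015 m).
It also fails if it takes over 50 s, if anything falls off the work surface, if the arm or the gripper's body presses on something with over 40 N, if the wrist force passes 120 N, or if a joint passes its speed limit or range.

ROBOT

A 6-joint arm with a two-finger parallel gripper is mounted at the origin on the work surface. World frame = base frame: x ahead of the robot, y to its left, z up, the work surface at z = 0. Lengths are in m, angles in rad, forces in N, time in s.
With the tool pointing down it reaches from about 0.35 to 1 m from the base axis. Payload 7.1 kg.
Tool frame: the origin (TCP) lies where the fingers leave the gripper's body, on its centre line; the fingertips stand 73 mm ahead of it and the grasp point (between the pads) lies 54 mm ahead of it; z points along the fingers, y is the direction in which the jaws open and shut (so a half turn about z gives the same grasp; the last joint's range is limited). The gripper opens to 85 mm and grips with 20 to 120 N. Pads are 22 mm wide; open, the fingers measure 114 mm over their backs; the gripper's body (76 mm by 85 mm) begins 54 mm behind the grasp point. The pads swing forward as they close: fully open they stand 13 mm farther back than shut.
Start: joints at [1.107, 0.423, 1.63, -0, 1.089, -0.019], TCP at [0.269, 0.564, 0.304] pointing down, gripper open.
Joint ranges: [-3, 3], [-0.9, 2.11], [0.09, 2.58], [-1.31, 4.45], [0.11, 2.69], [-2.54, 2.54]. Speed limits (rad/s): [2.39, 2.39, 3.01, 3.14, 3.14, 3.14].

INTERFACE

Orientations are given as a unit quaternion [w, x, y, z].
In Python, from station import env, viewer, recognise, trace gives the robot as it stands.
- The arm moves only by the shell command python3 -m creep 'ROWS' [OPENING] [FORCE]. ROWS is JSON, a list of rows, each a list of 6 numbers: the shift along the tool's x, y, z in cm, then the turn, a rotation vector about the tool's x, y, z in rad. A call has 1 to 12 rows; each row shifts and turns the pose as measured when the row begins, along the tool's axes as they then stand; what a row does not reach is not made up. A row lasts 1/8 s, in which the tool goes at most 62.5 mm and 10.7 degrees, less where a joint would pass 70% of its speed; a pose out of reach is approached as far as the arm can. A call with a gripper value outside its range is refused whole. OPENING is the finger opening in cm, from 0 to 8.54, set as the call begins (- or left out, the last holds). The fingers move at their own pace and stop on an object; FORCE is the grip in N (left out, the last holds). Time passes only in rows, so rows that do not move let the fingers close. It gives the time, the measured TCP pose, the force and the opening at its end, in the units of the state.
- env.sense(): the state, without advancing time (a new reading comes with each control period).
- viewer.read_camera(name): name is "scene" or "top" or "wrist"; returns the picture (400x640x3 uint8, blue, green, red); there is no depth.
- viewer.camera_model(name): a dict with "vertical_fov" (degrees; the focal length in pixels is half the picture's height over the tangent of half this angle, whatever the lens; pixels are square), "cx", "cy" (the principal point, pixels), "dist_coeffs" ([k1, k2, p1, p2, k3] as OpenCV has them; the pictures are not rectified), "R" (3x3) and "t" (3): a world point X has camera coordinates R X + t. Camera axes: x right, y down, z forward; pixel columns grow to the right and rows downward; lengths in m; the calibration is good to about 2 mm. A picture is of the moment at which its call begins: read the wrist's pose just before it. camera_model takes no time and is no camera call; for the wrist camera it gives the pose at the moment of the call.
- env.job_done(): hands the job in, once; it reports no verdict.
Trained networks look in the newest picture that a camera, given by its name, has taken for a name from the list of things; names that differ only in an ending like _2 or _b are one class to them, and where a whole thing is asked for, a point or a joint stands for the part that bears it (a point fixed in the world has none). Each returns a list of dicts, best first, with "confidence" (0 to 1); they miss things now and then, are a little off and sometimes report something else, mostly with a low value. They report only what shows in the picture. A call takes as long as a camera call. They do not tell look-alikes from the thing itself.
- recognise(camera, target): "box" ([left, top, right, bottom] in pixels, round what is visible of it).
- trace(camera, target): "region" (400x640 bool, what is visible of it) and "box" ([left, top, right, bottom] in pixels, round what is visible of it).
The state is a dict: "time_s": time; "q": joint angles; "joint_vel": joint speeds; "tau": joint torques, N m; "tool_pos": TCP position; "tool_rot": TCP orientation; "ft_force": force on the tool from outside, world axes, zero at the start; "moment": the same for the moment, N m; "grip_width": finger opening in m.
Only numpy, scipy, OpenCV 4.12 (cv2) and the standard library are available. Lean on these libraries where they do the work, as an engineer would, in place of code of your own. Each camera call takes 0.05 s, during which the arm holds its last target.

## Working session

There is one attempt and no reset: what is moved stays moved. The work goes in short steps, Python scripts to look and compute and a shell command to move; the robot and the scene stay as the last step left them, time stands still between calls to the robot, and variables do not carry over. Pictures are saved under pics/ and viewed, and the job is handed in when it is done.

```bash
mkdir -p pics; ls; cat > h.py <<'E'
import numpy as np, cv2
from station import env, viewer, recognise, trace
def K(m):
    f=200/np.tan(np.radians(m["vertical_fov"])/2)
    return np.array([[f,0,m["cx"]],[0,f,m["cy"]],[0,0,1.]]),np.array(m["dist_coeffs"],float)
def ray(m,uv):
    k,d=K(m); p=cv2.undistortPoints(np.array(uv,float).reshape(-1,1,2),k,d).reshape(-1,2)
    R=np.array(m["R"]);t=np.array(m["t"])
    return -R.T@t, np.c_[p,np.ones(len(p))]@R
def atz(m,uv,z):
    o,d=ray(m,uv); return o+d*((z-o[2])/d[:,2])[:,None]
def proj(m,X):
    k,d=K(m);R=np.array(m["R"]);t=np.array(m["t"],float)
    return cv2.projectPoints(np.array(X,float).reshape(-1,1,3),cv2.Rodrigues(R)[0],t,k,d)[0].reshape(-1,2)
E
python3 - <<'E'
from h import *
for c in ["scene","top"]:
    im=viewer.read_camera(c); cv2.imwrite(f"pics/{c}0.png",im); m=viewer.camera_model(c)
    print(c,m["vertical_fov"],-np.array(m["R"]).T@m["t"])
    for t in ["pot","handle_grip","ram_top","piston_center","cyl_center","block_center","disc_mid"]:
        print(t,[(np.round(r["box"]).tolist(),round(r["confidence"],2)) for r in recognise(c,t)])
print(env.sense())
E
```

```text
pics
scene 42.413577754188836 [1.6472339  0.12967388 1.04321919]
pot [([276.0, 204.0, 304.0, 241.0], 0.91), ([175.0, 217.0, 218.0, 247.0], 0.84), ([240.0, 263.0, 286.0, 313.0], 0.57)]
handle_grip [([309.0, 172.0, 436.0, 186.0], 0.76)]
ram_top [([339.0, 182.0, 347.0, 191.0], 0.65), ([312.0, 173.0, 436.0, 189.0], 0.28)]
piston_center [([385.0, 232.0, 404.0, 256.0], 0.92)]
cyl_center [([233.0, 226.0, 254.0, 257.0], 0.65)]
block_center [([426.0, 247.0, 465.0, 278.0], 0.95), ([383.0, 231.0, 406.0, 254.0], 0.55)]
disc_mid [([236.0, 208.0, 265.0, 228.0], 0.94)]
top 56.354339942063035 [ 0.4504823  -0.04981216  1.38217767]
pot [([324.0, 261.0, 356.0, 281.0], 0.97), ([422.0, 183.0, 454.0, 210.0], 0.66), ([350.0, 131.0, 381.0, 158.0], 0.62), ([386.0, 210.0, 409.0, 238.0], 0.26)]
handle_grip [([236.0, 180.0, 337.0, 193.0], 0.96)]
ram_top []
piston_center [([265.0, 188.0, 287.0, 208.0], 0.49)]
cyl_center [([382.0, 180.0, 397.0, 193.0], 0.72)]
block_center [([222.0, 176.0, 246.0, 195.0], 0.8)]
disc_mid [([382.0, 210.0, 410.0, 236.0], 0.89), ([234.0, 182.0, 339.0, 194.0], 0.55), ([237.0, 152.0, 377.0, 226.0], 0.3)]
{'time_s': 0.8, 'q': array([ 1.10700649e+00,  4.23059821e-01,  1.62990853e+00,  8.85938811e-06,
        1.08862314e+00, -1.89956642e-02]), 'joint_vel': array([ 0.00154418, -0.00098869, -0.00054523, -0.00050185, -0.00121812,
        0.00074936]), 'tau': array([ 4.71173789e-04, -5.57255352e+01, -2.82140350e+01,  1.00894661e-05,
        3.88496628e-04, -3.14389001e-05]), 'tool_pos': array([0.2688816 , 0.5641777 , 0.30394081]), 'tool_rot': array([-3.67232908e-06,  2.20570308e-01,  9.75371078e-01,  1.50094710e-06]), 'ft_force': array([-0.04895659, -0.59225441,  0.40403917]), 'moment': array([-0.0264035 , -0.00052024,  0.02039079]), 'grip_width': 0.08571106971495121}
```

```bash
python3 - <<'E'
import cv2
a=cv2.imread("pics/scene0.png")[150:330,150:490];cv2.imwrite("pics/s0c.png",cv2.resize(a,None,fx=2.3,fy=2.3,interpolation=cv2.INTER_CUBIC))
a=cv2.imread("pics/top0.png")[110:300,200:470];cv2.imwrite("pics/t0c.png",cv2.resize(a,None,fx=2.9,fy=2.9,interpolation=cv2.INTER_CUBIC))
E
```

```text
(no output)
```

View pics/s0c.png

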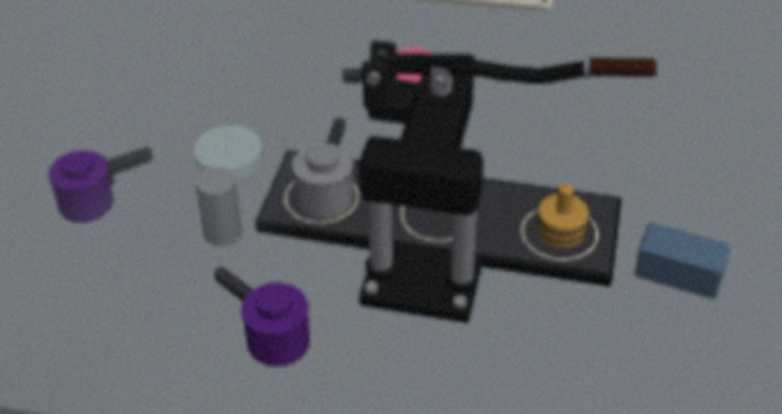

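View pics/t0c.png

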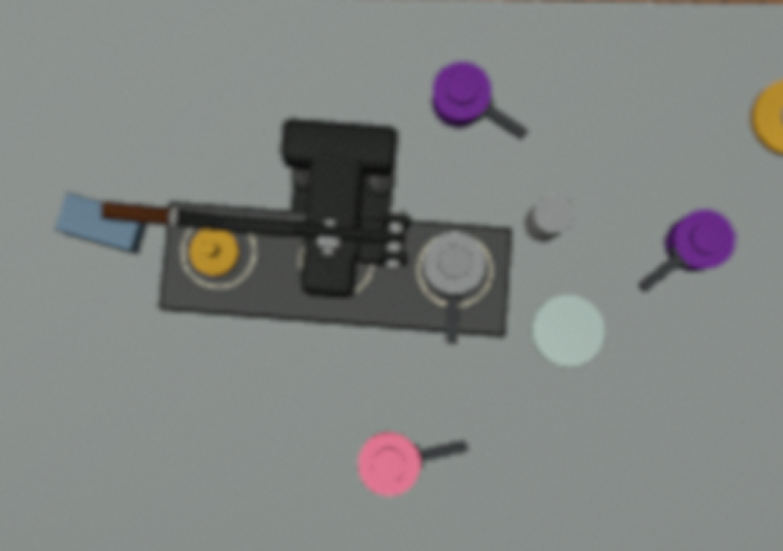

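Steel pot candidates in the top view: purple (360,144), purple (440,195), pink (334,270) and grey metallic (357,200). The last one fits: it is steel-coloured and stands in the right ring on the bed, with its handle toward the robot. The piston is in the left ring. Next I fit the press pose.

```bash
python3 - <<'E'
from h import *
from scipy.optimize import minimize
from scipy.ndimage import map_coordinates
im=cv2.imread("pics/top0.png"); g=im.mean(2); m=viewer.camera_model("top")
c=np.array([[168,203],[512,228],[504,335],[160,308]])/2.9+[200,110]
W=atz(m,c,.02)[:,:2]; print(W.round(4), W.mean(0))
print(np.linalg.norm(W-np.roll(W,1,0),axis=1))
th=np.linspace(0,2*np.pi,90)
def S(X): 
    uv=proj(m,X); return map_coordinates(g,[uv[:,1],uv[:,0]],order=1)
def press(p,L):
    x,y,a=p; L=np.array(L); c,s=np.cos(a),np.sin(a)
    return np.c_[x+c*L[:,0]-s*L[:,1], y+s*L[:,0]+c*L[:,1], L[:,2]]
def edges():
    pts=[]
    for d in (-.006,.006):
        a=[(-.08-d,t,.02) for t in np.linspace(-.21,.21,80) if not -.18<t<-.12]
        b=[(t,.22+d,.02) for t in np.linspace(-.07,.05,30)]
        e=[(t,-.22-d,.02) for t in np.linspace(-.07,.05,30)]
        pts.append(a+b+e)
    return pts
EI,EO=edges()
def cost(p,w=1):
    r=lambda R,y0:S(press(p,np.c_[R*np.cos(th),y0+R*np.sin(th),.02+0*th]))
    e=0
    for y0 in (-.15,.15):
        q=2*r(.0455,y0)-r(.0395,y0)-r(.0515,y0)
        e-=np.clip(q,-60,80).mean()
    return e - w*np.mean(S(press(p,EO))-S(press(p,EI)))
# init
cen=W.mean(0); d=(W[0]+W[3]-W[1]-W[2]); a=np.arctan2(d[1],d[0])-np.pi/2
p0=[cen[0]+.01*np.cos(a),cen[1]+.01*np.sin(a),a]; print(p0)
for w in (1,.3,0):
    r=minimize(cost,p0,args=(w,),method="Nelder-Mead",options=dict(initial_simplex=np.array(p0)+np.array([[0,0,0],[.006,0,0],[0,.006,0],[0,0,.02]]),xatol=1e-5)); print(w,r.x.round(4),r.fun)
p=r.x
# pot: boss/lid circle at z .08 lid rim (37.5) 
np.save("press.npy",minimize(cost,p0,args=(.5,),method="Nelder-Mead").x)
t=max([x for x in trace_list] if 0 else trace("top","pot"),key=lambda x:0 if 0 else -np.hypot((x["box"][0]+x["box"][2])/2-357,(x["box"][1]+x["box"][3])/2-205)) if viewer.read_camera("top") is not None else None
print(t["box"],t["confidence"],t["region"].sum())
big=cv2.resize(im[170:240,320:420],None,fx=8,fy=8,interpolation=cv2.INTER_CUBIC)
gb=im[170:240,240:400];big=cv2.resize(gb,None,fx=5,fy=5,interpolation=cv2.INTER_CUBIC)
for y0 in(-.15,0,.15):
  for R in (.044,.047):
    uv=proj(m,press(p,np.c_[R*np.cos(th),y0+R*np.sin(th),.02+0*th]))
    for u in uv: cv2.circle(big,tuple(np.int32((u-[240,170]+.5)*5)),0,(0,0,255),-1)
for R,z in((.0375,.08),(.02,.095)):
    L=press(p,[[0,-.15,0]])[0]
    uv=proj(m,np.c_[L[0]+R*np.cos(th),L[1]+R*np.sin(th),z+0*th])
    for u in uv: cv2.circle(big,tuple(np.int32((u-[240,170]+.5)*5)),0,(0,255,0),-1)
cv2.imwrite("pics/fit.png",big)
np.save("potmask.npy",t["region"])
E
```

```text
[[ 0.6706  0.2129]
 [ 0.6479 -0.2251]
 [ 0.5122 -0.216 ]
 [ 0.5366  0.2172]] [ 0.59183637 -0.00275657]
[0.13409851 0.4385611  0.13603737 0.43395236]
[np.float64(0.6018217563525651), np.float64(-0.0032969666696149825), np.float64(-0.05406564105706302)]
1 [ 0.6027 -0.0018 -0.0583] -133.75403193573285
0.3 [ 0.6033 -0.0018 -0.0602] -88.68752101184037
0 [ 0.6034 -0.0018 -0.0603] -69.74589219295547
[348.8, 189.4, 365.5, 229.8] 0.75 417
```

View pics/fit.png

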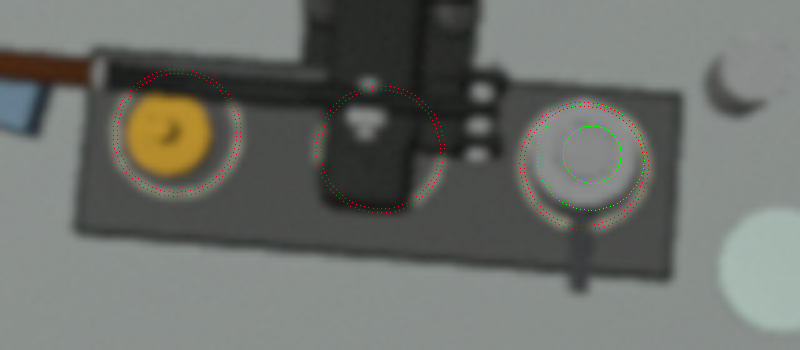

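```bash
python3 - <<'E'
from h import *
from scipy.optimize import minimize
from scipy.ndimage import map_coordinates
im=cv2.imread("pics/top0.png"); g=im.mean(2); m=viewer.camera_model("top")
th=np.linspace(0,2*np.pi,120); p=np.load("press.npy"); print(p)
def S(X): 
    uv=proj(m,X); return map_coordinates(g,[uv[:,1],uv[:,0]],order=1)
c=lambda P,R,z:S(np.c_[P[0]+R*np.cos(th),P[1]+R*np.sin(th),z+0*th])
def cost(P): return -np.clip(c(P,.034,.08)-c(P,.042,.08),-50,50).mean()
P0=p[:2]+[.15*np.sin(p[2]),-.15*np.cos(p[2])]; print("ringR",P0)
r=minimize(cost,P0+[0,.002],method="Nelder-Mead",options=dict(initial_simplex=P0+np.array([[0,0],[.006,0],[0,.006]]))); P=r.x; print("pot",P,r.fun)
# handle direction: darkness along ray at z .074 
best=[]
for a in np.linspace(-.5,.5,101):
    d=np.array([-np.cos(a),-np.sin(a)]); n=np.array([-d[1],d[0]]); s=np.linspace(.05,.093,25)
    f=lambda o:S(np.c_[P+np.outer(s,d)+o*n,np.full(25,.074)])
    best.append((f(0).mean()*2-f(.014).mean()-f(-.014).mean(),a))
best.sort();print("yaw",best[:4])
# grip lever
for z in (.26,.28,.30): print(z,atz(m,[[236,184],[240,182],[257,184]],z).round(3).tolist())
for c_ in ("top","scene"):
    viewer.read_camera(c_); print(c_,[(x["box"],x["confidence"]) for x in trace(c_,"handle_grip")])
big=cv2.resize(im[160:220,225:325],None,fx=8,fy=8,interpolation=cv2.INTER_CUBIC);cv2.imwrite("pics/lev_t.png",big)
big=cv2.resize(cv2.imread("pics/scene0.png")[150:210,350:450],None,fx=8,fy=8,interpolation=cv2.INTER_CUBIC);cv2.imwrite("pics/lev_s.png",big)
E
```

```text
[ 0.60311577 -0.00174706 -0.05950724]
ringR [ 0.59419495 -0.15148156]
pot [ 0.59911177 -0.1468884 ] -40.16832764415083
yaw [(np.float64(-49.63763255807257), np.float64(0.0)), (np.float64(-49.62222887998202), np.float64(-0.010000000000000009)), (np.float64(-49.44450859157509), np.float64(-0.020000000000000018)), (np.float64(-49.24318619653576), np.float64(-0.02999999999999997))]
0.26 [[0.618, 0.233, 0.26], [0.625, 0.221, 0.26], [0.619, 0.169, 0.26]]
0.28 [[0.615, 0.228, 0.28], [0.621, 0.216, 0.28], [0.616, 0.165, 0.28]]
0.3 [[0.612, 0.223, 0.3], [0.618, 0.211, 0.3], [0.613, 0.161, 0.3]]
top [([237.5, 183.5, 339.7, 194.0], 0.93), ([382.6, 209.1, 408.1, 237.6], 0.7)]
scene [([309.1, 172.9, 435.4, 188.6], 0.67)]
```

View pics/lev_t.png

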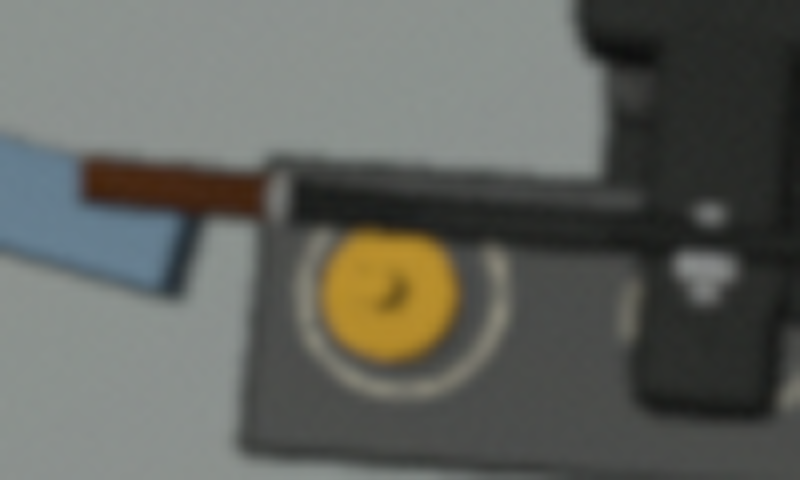

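View pics/lev_s.png

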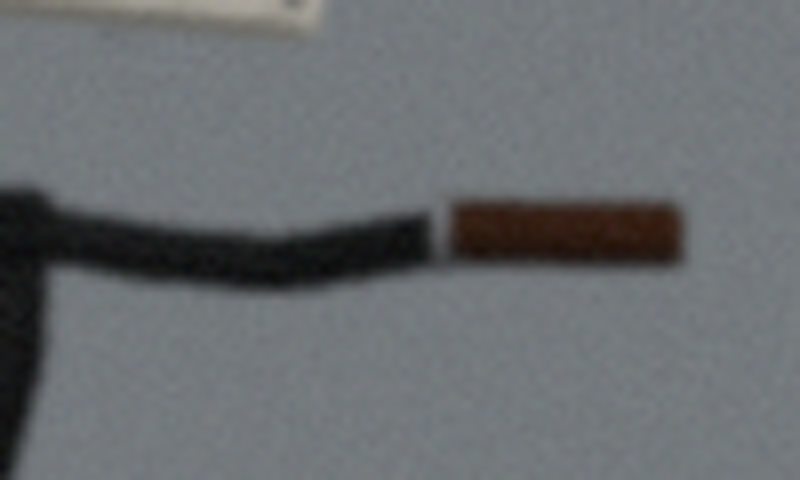

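```bash
python3 - <<'E'
from h import *
mt=viewer.camera_model("top");ms=viewer.camera_model("scene")
def tri(a,b):
    o1,d1=ray(mt,a);o2,d2=ray(ms,b);d1=d1[0]/np.linalg.norm(d1);d2=d2[0]/np.linalg.norm(d2)
    s=np.linalg.lstsq(np.c_[d1,-d2],o2-o1,rcond=None)[0]
    A=o1+s[0]*d1;B=o2+s[1]*d2; return (A+B)/2,np.linalg.norm(A-B)
print("grip",tri([246.4,182.8],[420.4,178.7]))
print("in",tri([258,183.9],[406,178.6]))
print("out",tri([235,181.8],[434.8,178.6]))
th=np.linspace(0,2*np.pi,200)
out=[]
for nm,m,(u,v),w in(("top0",mt,(330,175),60),("scene0",ms,(265,195),60)):
    im=cv2.imread(f"pics/{nm}.png"); 
    big=cv2.resize(im[v:v+w,u:u+50],None,fx=8,fy=8,interpolation=cv2.INTER_CUBIC)
    b0=big.copy()
    for P,col in(((.5991,-.1469),(0,255,0)),((.594,-.1485),(0,0,255))):
      for R,z in((.0375,.08),(.02,.095)):
        uv=proj(m,np.c_[P[0]+R*np.cos(th),P[1]+R*np.sin(th),z+0*th])
        for q in uv: cv2.circle(big,tuple(np.int32((q-[u,v]+.5)*8)),0,col,-1)
    out.append(big)
cv2.imwrite("pics/potfit.png",np.hstack(out))
E
```

```text
grip (array([0.6189701 , 0.19602527, 0.28287265]), np.float64(0.00017632896505641852))
in (array([0.6172025 , 0.16172393, 0.27796756]), np.float64(0.0013725452626642857))
out (array([0.62039964, 0.22966299, 0.28799351]), np.float64(0.001609439307210054))
```

View pics/potfit.png

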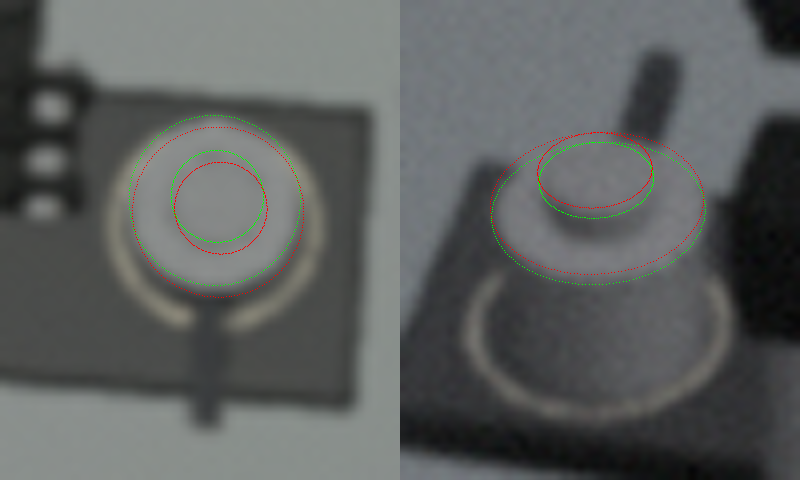

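```bash
python3 - <<'E'
from h import *
mt=viewer.camera_model("top");ms=viewer.camera_model("scene")
q=lambda x,y,u,v:[x/8+u-.5,y/8+v-.5]
print("top tip,mid,wall",atz(mt,[q(206,425,330,175),q(207,380,330,175),q(209,335,330,175)],.072).round(4).tolist())
print("scene tip, near",atz(ms,[q(662-400,52,265,195),q(645-400,125,265,195)],.074).round(4).tolist())
print("boss top",atz(mt,[q(220,203,330,175)],.095),atz(ms,[q(596-400,175,265,195)],.095))
print("disc, piston,cyl,block",atz(mt,[[396,223],[273,196]],.03).round(3).tolist(),atz(mt,[[389,183]],.09).round(3))
E
```

```text
top tip,mid,wall [[0.501, -0.145, 0.072], [0.5207, -0.1452, 0.072], [0.5404, -0.1458, 0.072]]
scene tip, near [[0.5021, -0.1442, 0.074], [0.5437, -0.142, 0.074]]
boss top [[ 0.59621624 -0.14810008  0.095     ]] [[ 0.59655043 -0.14756115  0.095     ]]
disc, piston,cyl,block [[0.523, -0.295, 0.03], [0.611, 0.153, 0.03]] [[ 0.659 -0.259  0.09 ]]
```

```bash
cat >> h.py <<'E'
from scipy.spatial.transform import Rotation as Ro
def pose():
    s=env.sense(); q=s["tool_rot"]; return np.array(s["tool_pos"]),Ro.from_quat([q[1],q[2],q[3],q[0]]),s
def plan(T,Rt,n,d=2,start=None):
    p,R,_=pose() if start is None else (*start,0); w=(R.inv()*Rt).as_rotvec()/n; v=(np.array(T)-p)/n; rows=[]
    for i in range(n):
        rows.append([*np.round(R.inv().apply(v)*100,d),*np.round(w,3)]); R=R*Ro.from_rotvec(w)
    print(str([[float(a) for a in r] for r in rows]).replace(" ",""))
def ori(psi,below):  # tool z heading psi, angle below level; tool y along left
    z=np.array([np.cos(psi)*np.cos(below),np.sin(psi)*np.cos(below),-np.sin(below)]); y=np.array([-np.sin(psi),np.cos(psi),0])
    return Ro.from_matrix(np.c_[np.cross(y,z),y,z])
E
python3 - <<'E'
from h import *
R=ori(-.026,np.pi/4); print(pose()[2]["time_s"])
plan([.40,-.12,.28],R,12,1)
E
```

```text
1.1
[[-3.4,-4.7,0.2,-0.014,-0.064,-0.033],[-3.3,-4.8,0.4,-0.014,-0.064,-0.033],[-3.1,-4.9,0.5,-0.014,-0.064,-0.033],[-2.9,-5.0,0.6,-0.014,-0.064,-0.033],[-2.7,-5.1,0.7,-0.014,-0.064,-0.033],[-2.4,-5.2,0.8,-0.014,-0.064,-0.033],[-2.2,-5.3,0.9,-0.014,-0.064,-0.033],[-2.0,-5.4,1.0,-0.014,-0.064,-0.033],[-1.7,-5.5,1.0,-0.014,-0.064,-0.033],[-1.5,-5.5,1.0,-0.014,-0.064,-0.033],[-1.2,-5.6,1.0,-0.014,-0.064,-0.033],[-1.0,-5.6,1.0,-0.014,-0.064,-0.033]]
```

```bash
python3 -m creep '[[-3.4,-4.7,0.2,-0.014,-0.064,-0.033],[-3.3,-4.8,0.4,-0.014,-0.064,-0.033],[-3.1,-4.9,0.5,-0.014,-0.064,-0.033],[-2.9,-5.0,0.6,-0.014,-0.064,-0.033],[-2.7,-5.1,0.7,-0.014,-0.064,-0.033],[-2.4,-5.2,0.8,-0.014,-0.064,-0.033],[-2.2,-5.3,0.9,-0.014,-0.064,-0.033],[-2.0,-5.4,1.0,-0.014,-0.064,-0.033],[-1.7,-5.5,1.0,-0.014,-0.064,-0.033],[-1.5,-5.5,1.0,-0.014,-0.064,-0.033],[-1.2,-5.6,1.0,-0.014,-0.064,-0.033],[-1.0,-5.6,1.0,-0.014,-0.064,-0.033]]' 4.5 60
python3 - <<'E'
from h import *
R=ori(-.026,np.pi/4); print(pose()[0],pose()[2]["q"])
plan([.435,-.143,.1505],R,6,1)
E
```

```text
time_s: 2.6
tool_pos: [0.373, 0.0183, 0.2794]
tool_rot: [0.289, 0.041, 0.956, 0.022]
ft_force: [-0.3, -0.2, -0.9]
grip_width: 0.0447
[0.37298488 0.0182919  0.27944745] [ 0.00903164 -0.05503859  2.43781787  0.07776527  0.17117903 -1.54968893]
[[0.1,-2.7,2.3,0.004,-0.033,-0.012],[0.2,-2.7,2.3,0.004,-0.033,-0.012],[0.3,-2.7,2.3,0.004,-0.033,-0.012],[0.4,-2.7,2.3,0.004,-0.033,-0.012],[0.5,-2.7,2.3,0.004,-0.033,-0.012],[0.6,-2.7,2.3,0.004,-0.033,-0.012]]
```

```bash
cat > fk.py <<'E'
from h import *
Rz=lambda a:Ro.from_euler("z",a);Ry=lambda a:Ro.from_euler("y",a)
def fk(q,P,s4=1):
    a,b,d,h,ox=P; z=np.array([0,0,1.])
    R=Rz(q[0]); p=np.array([0,0,h])
    R=R*Ry(q[1]); p=p+R.apply([0,0,a])
    R=R*Ry(q[2]); p=p+R.apply([ox,0,b])
    R=R*Rz(s4*q[3])*Ry(q[4]); p=p+R.apply([0,0,d])
    return p,R*Rz(q[5]+np.pi/2)
E
python3 - <<'E'
from fk import *
from scipy.optimize import least_squares
p1,R1,s=pose(); q1=s["q"]
q0=[1.107006,.42306,1.629909,0,1.088623,-.018996];p0=np.array([.26888,.56418,.30394])
for s4 in(1,-1):
    f=lambda P:np.r_[fk(q0,P,s4)[0]-p0,fk(q1,P,s4)[0]-p1,.01*P[4]]
    r=least_squares(f,[.606,.425,.204,.153,0]); print(s4,r.x,np.abs(r.fun).max()); 
    print((fk(q1,r.x,s4)[1].inv()*R1).as_rotvec())
E
```

```text
1 [0.38340237 0.74580671 0.33134471 1.00067588 0.41699093] 0.01062914640162499
[-2.77555756e-16 -2.09251019e-16 -7.45931095e-17]
-1 [ 0.92396347 -0.03816933  0.02298759 -1.06670064 -0.60254382] 0.01522824578585353
[-0.02648783  0.00055917  0.1532574 ]
```

```bash
cat >> fk.py <<'E'
from scipy.optimize import least_squares
import os,json
Pn=np.array([.606,.425,.204,.153,0.])
D=json.load(open("data.json")) if os.path.exists("data.json") else [[[1.107006,.42306,1.629909,0,1.088623,-.018996],[.26888,.56418,.30394]]]
def rec():
    p,R,s=pose(); D.append([list(map(float,s["q"])),list(map(float,p))]); json.dump(D,open("data.json","w"))
def fit():
    f=lambda P:np.r_[np.ravel([fk(q,P)[0]-np.array(p) for q,p in D])/.0003,(P-Pn)/np.array([.05,.05,.05,.05,.05])*.5]
    r=least_squares(f,Pn); res=np.abs([fk(q,r.x)[0]-np.array(p) for q,p in D]).max(); print("P",r.x.round(4),"res",res); return r.x
lo=np.array([-3,-.9,.09,-1.31,.11,-2.54])+.03;hi=np.array([3,2.11,2.58,4.45,2.69,2.54])-.03
def ik(T,R,P,q0):
    def f(q):
        p,r=fk(q,P); return np.r_[(p-T)*5,(R.inv()*r).as_rotvec()]
    r=least_squares(f,np.clip(q0,lo,hi),bounds=(lo,hi)); return r.x,np.abs(r.fun).max()
def jplan(q1,P,n,k,d=1):
    s=env.sense();q0=np.array(s["q"]);rows=[]
    for i in range(k):
        a=fk(q0+(q1-q0)*i/n,P);b=fk(q0+(q1-q0)*(i+1)/n,P)
        v=a[1].inv().apply(b[0]-a[0])*100;w=(a[1].inv()*b[1]).as_rotvec(); rows.append([*np.round(v,d),*np.round(w,3)])
    print("max turn",max(np.linalg.norm(r[3:]) for r in rows))
    print(str([[float(a) for a in r] for r in rows]).replace(" ",""))
E
python3 - <<'E'
from fk import *
rec();P=fit()
t=.65; R=ori(-.026,np.pi/2-t)*Rz(np.pi); G=np.array([.5205,-.1453,.065]); z=R.apply([0,0,1]); T=G-.054*z
print("T",T)
for dz in(0,.1,.17):
    q,e=ik(T+[0,0,dz],R,P,[-.28,.45,2.3,3.14,.4,-1.5]); print(dz,q.round(3),e)
    q2,e=ik(T+[0,0,dz],R,P,[-.28,.45,2.3,0,.2,1.5]); print("  unflipped",q2.round(3),e)
jplan(q,P,24,12)
E
```

```text
P [0.2408 0.9518 0.4112 1.543  0.6843] res 0.01064193018235926
T [ 0.48783098 -0.14445041  0.10798853]
0 [-0.524  1.302  1.178  1.337  0.301 -0.164] 3.203113248408497e-10
  unflipped [-0.524  1.302  1.178  1.337  0.301 -0.164] 4.762757737839223e-11
0.1 [-0.524  0.84   1.596  1.202  0.315 -0.022] 1.3858358904883517e-12
  unflipped [-0.524  0.84   1.596  1.202  0.315 -0.022] 1.038613639536834e-11
0.17 [-0.524  0.41   1.954  1.015  0.347  0.176] 2.220446049250313e-15
  unflipped [-0.524  0.41   1.954  1.015  0.347  0.176] 1.942890293094024e-15
max turn 0.12923621783385647
[[-0.3,-0.5,0.3,0.006,0.005,0.129],[-0.4,-0.5,0.3,0.005,0.004,0.129],[-0.4,-0.4,0.3,0.005,0.003,0.129],[-0.5,-0.3,0.3,0.004,0.002,0.129],[-0.5,-0.3,0.3,0.004,0.001,0.129],[-0.6,-0.2,0.3,0.003,0.001,0.129],[-0.6,-0.1,0.3,0.002,0.0,0.129],[-0.6,-0.0,0.3,0.002,0.0,0.129],[-0.6,0.1,0.3,0.001,-0.0,0.129],[-0.6,0.2,0.3,-0.0,-0.0,0.129],[-0.6,0.3,0.3,-0.001,0.0,0.128],[-0.6,0.4,0.3,-0.002,0.0,0.128]]
```

```bash
sed -i 's/a,b,d,h,ox=P/a,b,d,h,ox,oy=P/; s/\[ox,0,b\]/[ox,oy,b]/; s/Pn=np.array(.*/Pn=np.array([.606,.425,.204,.153,0.,.012])/; s/\[.05,.05,.05,.05,.05\]/[.05,.05,.05,.05,.02,.003]/' fk.py
cat > go.py <<'E'
from fk import *
import sys
P=fit()
t=.65; R=ori(-.026,np.pi/2-t)*Rz(np.pi); G=np.array([.5205,-.1453,.065]); z=R.apply([0,0,1]); T=G-.054*z
E
python3 - <<'E'
from go import *
print("T",T)
for dz in(0,.1,.17):
    q,e=ik(T+[0,0,dz],R,P,[-.28,.45,2.3,3.14,.4,-1.5]); print(dz,q.round(3),e)
    q2,e=ik(T+[0,0,dz],R*Rz(np.pi),P,[-.28,.45,2.3,0,.2,-1.5]); print("  unflipped",q2.round(3),e)
jplan(q,P,24,12)
E
```

```text
P [0.6019 0.429  0.2067 0.1652 0.005  0.012 ] res 0.00014109590099419672
T [ 0.48783098 -0.14445041  0.10798853]
0 [-0.402  0.509  2.396  2.589  0.437 -1.366] 1.462635568216797e-11
  unflipped [-0.341  0.447  2.233  0.678  0.14  -2.51 ] 0.28787988300709555
0.1 [-0.402  0.289  2.309  1.874  0.235 -0.616] 1.6765928922968243e-13
  unflipped [-0.339  0.269  2.244  0.691  0.14  -2.51 ] 0.12661237710170392
0.17 [-0.402  0.166  2.223  1.028  0.263  0.254] 4.676391218705334e-10
  unflipped [-0.371  0.161  2.199  0.68   0.254 -2.51 ] 0.04861598082279476
max turn 0.12807029319869617
[[-0.5,-0.5,0.3,0.003,0.003,0.128],[-0.5,-0.4,0.3,0.003,0.002,0.128],[-0.6,-0.4,0.3,0.002,0.001,0.128],[-0.6,-0.3,0.3,0.002,0.001,0.128],[-0.7,-0.2,0.3,0.002,0.0,0.128],[-0.7,-0.1,0.3,0.001,0.0,0.128],[-0.7,-0.1,0.3,0.001,-0.0,0.128],[-0.7,0.0,0.3,0.0,-0.001,0.128],[-0.7,0.1,0.3,-0.0,-0.001,0.128],[-0.7,0.2,0.3,-0.001,-0.001,0.128],[-0.7,0.3,0.3,-0.002,-0.001,0.128],[-0.7,0.4,0.3,-0.002,-0.0,0.128]]
```

```bash
python3 - <<'E'
from go import *
for t in(.65,.75):
  R=ori(-.026,np.pi/2-t)*Rz(np.pi); z=R.apply([0,0,1])
  for i in range(5):
    Gi=G+(np.array([.603,-.0018,0])-np.array([.597,-.1475,0]))*i/4
    q,e=ik(Gi-.054*z,R,P,[-.28,.45,2.4,2.8,.5,-1.5]);print(t,i,q.round(3),round(e,4))
  for Z in(.05,.1,.15):
    q,e=ik(G-.054*z+[0,0,Z],R,P,[-.28,.45,2.4,2.8,.5,-1.5]);print("up",Z,q.round(3),round(e,4))
    q,e=ik(G-.054*z+[-.04,0,Z],R,P,[-.28,.45,2.4,2.8,.5,-1.5]);print("up back",Z,q.round(3),round(e,4))
E
```

```text
P [0.6019 0.429  0.2067 0.1652 0.005  0.012 ] res 0.00014109590099419672
0.65 0 [-0.402  0.509  2.396  2.589  0.437 -1.366] 0.0
0.65 1 [-0.312  0.504  2.419  2.732  0.443 -1.427] 0.0
0.65 2 [-0.217  0.5    2.434  2.873  0.448 -1.48 ] 0.0
0.65 3 [-0.119  0.498  2.442  3.011  0.45  -1.528] 0.0
0.65 4 [-0.02   0.498  2.442  3.149  0.449 -1.573] 0.0
up 0.05 [-0.402  0.393  2.358  2.346  0.316 -1.105] 0.0
up back 0.05 [-0.447  0.361  2.438  2.367  0.361 -1.172] 0.0
up 0.1 [-0.402  0.289  2.309  1.874  0.235 -0.616] 0.0
up back 0.1 [-0.447  0.246  2.384  1.926  0.267 -0.709] 0.0
up 0.15 [-0.402  0.198  2.249  1.237  0.238  0.038] 0.0
up back 0.15 [-0.447  0.147  2.32   1.309  0.259 -0.072] 0.0
0.75 0 [-0.422  0.543  2.448  2.667  0.613 -1.47 ] 0.0
0.75 1 [-0.327  0.539  2.473  2.789  0.627 -1.505] 0.0
0.75 2 [-0.228  0.537  2.489  2.91   0.637 -1.532] 0.0
0.75 3 [-0.125  0.536  2.498  3.029  0.642 -1.553] 0.0
0.75 4 [-0.02   0.536  2.497  3.148  0.642 -1.572] 0.0
up 0.05 [-0.422  0.417  2.413  2.529  0.475 -1.309] 0.0
up back 0.05 [-0.471  0.39   2.493  2.518  0.527 -1.35 ] 0.0
up 0.1 [-0.422  0.302  2.366  2.281  0.354 -1.038] 0.0
up back 0.1 [-0.471  0.263  2.441  2.271  0.394 -1.075] 0.0
up 0.15 [-0.422  0.202  2.307  1.849  0.277 -0.585] 0.0
up back 0.15 [-0.471  0.153  2.378  1.851  0.31  -0.629] 0.0
```

```bash
sed -i 's/t=.65/t=.72/' go.py; python3 - <<'E'
from go import *
q,e=ik(T+[0,0,.12],R,P,[-.4,.3,2.3,2,.35,-.9]);print(T,q.round(3),e)
jplan(q,P,18,9)
E
```

```text
P [0.6019 0.429  0.2067 0.1652 0.005  0.012 ] res 0.00014109590099419672
[ 0.48490526 -0.14437433  0.10559751] [-0.416  0.256  2.326  2.013  0.281 -0.757] 7.790322952157777e-12
max turn 0.1713388455663222
[[-0.2,-0.5,0.6,-0.004,0.015,0.17],[-0.3,-0.4,0.6,-0.003,0.013,0.17],[-0.4,-0.4,0.6,-0.003,0.012,0.17],[-0.5,-0.3,0.6,-0.004,0.01,0.171],[-0.6,-0.2,0.6,-0.004,0.008,0.171],[-0.7,-0.1,0.6,-0.005,0.007,0.171],[-0.8,0.1,0.6,-0.007,0.006,0.171],[-0.8,0.2,0.5,-0.008,0.005,0.171],[-0.9,0.4,0.5,-0.01,0.004,0.171]]
```

```bash
python3 -m creep '[[-0.2,-0.5,0.6,-0.004,0.015,0.17],[-0.3,-0.4,0.6,-0.003,0.013,0.17],[-0.4,-0.4,0.6,-0.003,0.012,0.17],[-0.5,-0.3,0.6,-0.004,0.01,0.171],[-0.6,-0.2,0.6,-0.004,0.008,0.171],[-0.7,-0.1,0.6,-0.005,0.007,0.171],[-0.8,0.1,0.6,-0.007,0.006,0.171],[-0.8,0.2,0.5,-0.008,0.005,0.171],[-0.9,0.4,0.5,-0.01,0.004,0.171]]'
python3 - <<'E'
from go import *
rec();P=fit()
print(pose()[2]["q"].round(3))
q,e=ik(T+[0,0,.12],R,P,[-.4,.3,2.3,2,.35,-.9]);print(q.round(3),e)
jplan(q,P,12,12)
plan(T+[0,0,.12],R,12)
E
```

```text
time_s: 3.72
tool_pos: [0.4273, -0.0369, 0.2483]
tool_rot: [0.159, 0.704, 0.65, 0.239]
ft_force: [-0.2, 0.1, 0.5]
grip_width: 0.0452
P [0.6019 0.429  0.2067 0.1652 0.005  0.012 ] res 0.00014109590099419672
P [0.5632 0.4847 0.2283 0.3119 0.0773 0.0119] res 2.575652101088899e-05
[-0.223  0.132  2.353  1.089  0.233 -1.163]
[-0.43   0.307  2.274  1.983  0.287 -0.739] 3.3625532913639233e-13
max turn 0.12461540835707276
[[-0.6,0.4,0.4,-0.009,0.002,0.124],[-0.6,0.5,0.4,-0.01,0.002,0.124],[-0.6,0.6,0.4,-0.011,0.003,0.124],[-0.5,0.7,0.4,-0.012,0.003,0.124],[-0.5,0.7,0.4,-0.013,0.003,0.123],[-0.5,0.8,0.4,-0.014,0.004,0.123],[-0.4,0.9,0.4,-0.015,0.005,0.123],[-0.3,1.0,0.4,-0.016,0.006,0.123],[-0.3,1.0,0.4,-0.017,0.007,0.123],[-0.2,1.1,0.4,-0.018,0.008,0.122],[-0.1,1.2,0.4,-0.019,0.009,0.122],[-0.0,1.2,0.4,-0.02,0.011,0.122]]
[[-0.89,0.4,0.34,-0.016,0.004,0.123],[-0.84,0.5,0.34,-0.016,0.004,0.123],[-0.77,0.59,0.35,-0.016,0.004,0.123],[-0.7,0.68,0.36,-0.016,0.004,0.123],[-0.61,0.75,0.37,-0.016,0.004,0.123],[-0.51,0.81,0.38,-0.016,0.004,0.123],[-0.41,0.86,0.39,-0.016,0.004,0.123],[-0.3,0.9,0.4,-0.016,0.004,0.123],[-0.19,0.93,0.42,-0.016,0.004,0.123],[-0.08,0.94,0.43,-0.016,0.004,0.123],[0.03,0.93,0.44,-0.016,0.004,0.123],[0.14,0.91,0.46,-0.016,0.004,0.123]]
```

Works; the wrist is following the flip. Continue with the joint-based plan.

```bash
python3 -m creep '[[-0.6,0.4,0.4,-0.009,0.002,0.124],[-0.6,0.5,0.4,-0.01,0.002,0.124],[-0.6,0.6,0.4,-0.011,0.003,0.124],[-0.5,0.7,0.4,-0.012,0.003,0.124],[-0.5,0.7,0.4,-0.013,0.003,0.123],[-0.5,0.8,0.4,-0.014,0.004,0.123],[-0.4,0.9,0.4,-0.015,0.005,0.123],[-0.3,1.0,0.4,-0.016,0.006,0.123],[-0.3,1.0,0.4,-0.017,0.007,0.123],[-0.2,1.1,0.4,-0.018,0.008,0.122],[-0.1,1.2,0.4,-0.019,0.009,0.122],[0,1.2,0.4,-0.02,0.011,0.122]]' 4.0
python3 - <<'E'
from go import *
rec();P=fit()
print(pose()[2]["q"].round(3))
plan(T+[0,0,.07],R,6)
cv2.imwrite("pics/s1.png",viewer.read_camera("scene")); cv2.imwrite("pics/w1.png",viewer.read_camera("wrist"))
E
```

```text
time_s: 5.22
tool_pos: [0.4879, -0.15, 0.2247]
tool_rot: [-0.0, 0.934, -0.037, 0.356]
ft_force: [0.1, 0.0, -0.1]
grip_width: 0.0402
P [0.5632 0.4847 0.2283 0.3119 0.0773 0.0119] res 2.575652101088899e-05
P [0.5631 0.4848 0.2283 0.3122 0.0774 0.0119] res 1.1862281653785e-05
[-0.437  0.315  2.268  2.02   0.29  -0.731]
[[-0.59,-0.07,0.58,0.001,-0.001,-0.008],[-0.59,-0.07,0.58,0.001,-0.001,-0.008],[-0.58,-0.08,0.58,0.001,-0.001,-0.008],[-0.58,-0.08,0.58,0.001,-0.001,-0.008],[-0.58,-0.08,0.58,0.001,-0.001,-0.008],[-0.58,-0.09,0.58,0.001,-0.001,-0.008]]
```

View pics/w1.png

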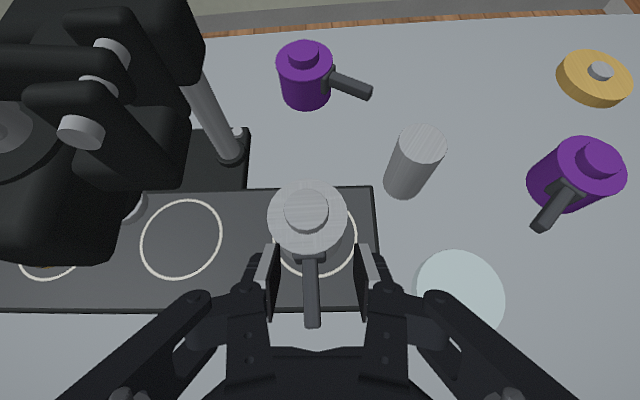

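View pics/s1.png

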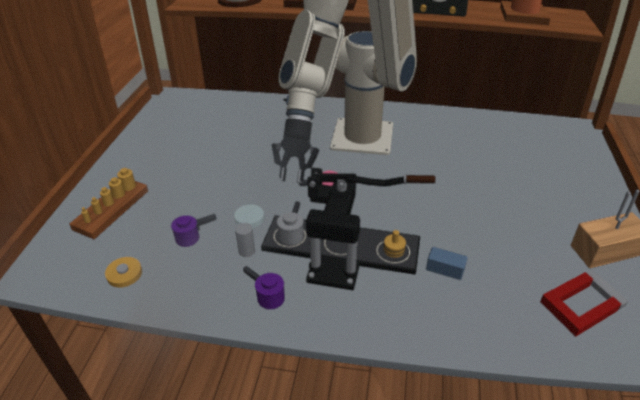

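```bash
python3 - <<'E'
from h import *
m=viewer.camera_model("wrist"); p,R,s=pose()
o,_=ray(m,[[0,0]]); print("cam in tool",R.inv().apply(o-p).round(3), "fov",m["vertical_fov"])
im=cv2.imread("pics/w1.png"); cv2.imwrite("pics/w1c.png",cv2.resize(im[170:340,120:390],None,fx=2.9,fy=2.9,interpolation=cv2.INTER_CUBIC))
print("midring",atz(m,[[181,239]],.02),"boss",atz(m,[[306,211]],.095),"handle",atz(m,[[312,325],[311,295],[310,270]],.074).round(4))
th=np.linspace(0,2*np.pi,100)
pr=np.load("press.npy");big=cv2.resize(im[170:340,120:390],None,fx=2.9,fy=2.9,interpolation=cv2.INTER_CUBIC)
for y0 in(0,-.15):
  c=pr[:2]+y0*np.array([-np.sin(pr[2]),np.cos(pr[2])])
  for rr in(.044,.047):
    for u in proj(m,np.c_[c[0]+rr*np.cos(th),c[1]+rr*np.sin(th),.02+0*th]): cv2.circle(big,tuple(np.int32((u-[120,170]+.5)*2.9)),0,(0,0,255),-1)
P=(.597,-.1475)
for rr,z in((.0375,.08),(.02,.095)):
    for u in proj(m,np.c_[P[0]+rr*np.cos(th),P[1]+rr*np.sin(th),z+0*th]): cv2.circle(big,tuple(np.int32((u-[120,170]+.5)*2.9)),0,(0,255,0),-1)
cv2.imwrite("pics/w1c.png",big)
E
```

```text
cam in tool [ 0.081 -0.    -0.071] fov 68.92430515165243
midring [[5.96557687e-01 6.40965860e-05 2.00000000e-02]] boss [[ 0.59100849 -0.14432724  0.095     ]] handle [[ 0.4995 -0.1431  0.074 ]
 [ 0.523  -0.1437  0.074 ]
 [ 0.5439 -0.1441  0.074 ]]
```

View pics/w1c.png

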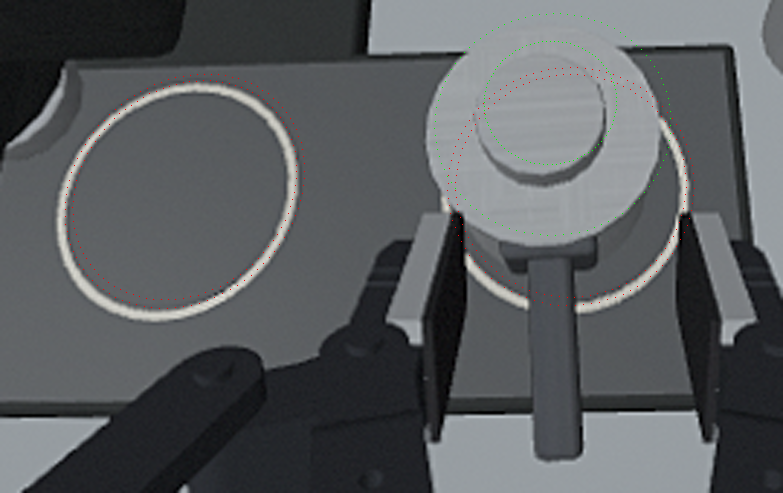

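```bash
cat > meas.py <<'E'
from h import *
from scipy.optimize import minimize
from scipy.ndimage import map_coordinates
th=np.linspace(0,2*np.pi,240)
def fitring(im,m,c0,box=None):
    g=im.mean(2).astype(float)
    def cost(c):
        f=lambda R:(lambda uv:map_coordinates(g,[uv[:,1],uv[:,0]],order=1,mode="nearest"))(proj(m,np.c_[c[0]+R*np.cos(th),c[1]+R*np.sin(th),.02+0*th]))
        return -np.clip(2*f(.0455)-f(.0405)-f(.0505),-100,150).mean()
    best=None
    for dx in np.arange(-.012,.0121,.003):
        for dy in np.arange(-.012,.0121,.003):
            v=cost(np.array(c0)+[dx,dy])
            if best is None or v<best[0]: best=(v,np.array(c0)+[dx,dy])
    r=minimize(cost,best[1],method="Nelder-Mead",options=dict(initial_simplex=best[1]+np.array([[0,0],[.002,0],[0,.002]]))); return r.x,r.fun
def fitboss(im,m,c0):
    # boss top edge bright->dark on near side + lid outer rim
    g=im.mean(2).astype(float)
    def cost(c):
        f=lambda R,z,s:(lambda uv:map_coordinates(g,[uv[:,1],uv[:,0]],order=1,mode="nearest"))(proj(m,np.c_[c[0]+R*np.cos(th[s]),c[1]+R*np.sin(th[s]),z+0*th[s]]))
        a=np.ones(len(th),bool)
        return -np.clip(f(.036,.08,a)-f(.039,.08,a),-30,30).mean()-np.clip(f(.0187,.095,a)-f(.0213,.095,a),-30,30).mean()
    best=min(((cost(np.array(c0)+[dx,dy]),dx,dy) for dx in np.arange(-.009,.0091,.0015) for dy in np.arange(-.009,.0091,.0015)))
    b=np.array(c0)+best[1:]
    r=minimize(cost,b,method="Nelder-Mead",options=dict(initial_simplex=b+np.array([[0,0],[.001,0],[0,.001]]))); return r.x,r.fun
E
python3 - <<'E'
from meas import *
im=cv2.imread("pics/w1.png");m=viewer.camera_model("wrist")
c,v=fitring(im,m,[.5966,0]);print(c,v)
c2,v=fitring(im,m,[.5870,-.1490]);print("R ring",c2,v, c-c2)
b,v=fitboss(im,m,[.591,-.1445]);print("pot",b,v,"need",c-b)
big=cv2.resize(im[170:340,120:390],None,fx=2.9,fy=2.9,interpolation=cv2.INTER_CUBIC)
for C,rr,z,col in((c,.0455,.02,(0,0,255)),(c2,.0455,.02,(0,0,255)),(b,.0375,.08,(0,255,0)),(b,.02,.095,(0,255,0))):
    for u in proj(m,np.c_[C[0]+rr*np.cos(th),C[1]+rr*np.sin(th),z+0*th]): cv2.circle(big,tuple(np.int32((u-[120,170]+.5)*2.9)),0,col,-1)
cv2.imwrite("pics/w1d.png",big)
E
```

```text
[0.5986 0.0015] -150.0
R ring [ 0.5926372 -0.1485784] -67.06484262680463 [0.0059628 0.1500784]
pot [ 0.59517099 -0.14376615] -26.45456020225861 need [0.00342901 0.14526615]
```

View pics/w1d.png

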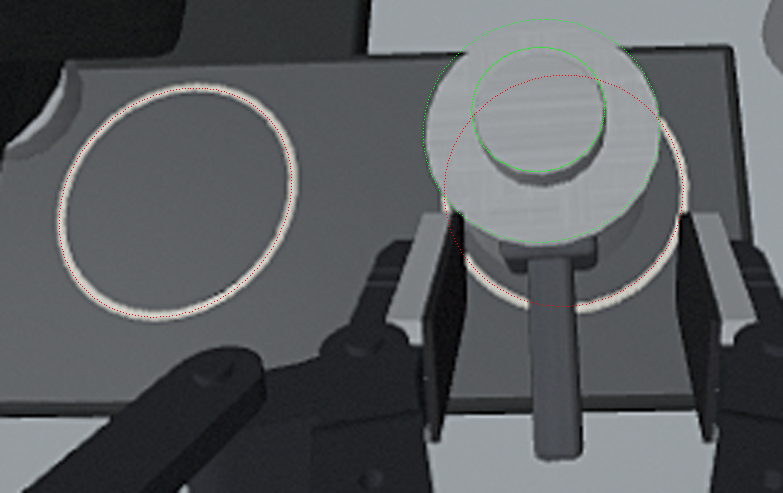

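```bash
sed -i 's/G=np.array(.*; z=/G=np.array([.5185,-.1442,.065]); z=/' go.py; python3 - <<'E'
from go import *
print(T); plan(T+[0,0,.03],R,6)
p=T+[0,0,.03]; plan(T,R,4,start=(p,R))
E
```

```text
P [0.5631 0.4848 0.2283 0.3122 0.0774 0.0119] res 1.1862281653785e-05
[ 0.48290526 -0.14327433  0.10559751]
[[-1.05,-0.07,1.05,0.001,-0.001,-0.008],[-1.05,-0.08,1.05,0.001,-0.001,-0.008],[-1.05,-0.09,1.05,0.001,-0.001,-0.008],[-1.05,-0.09,1.05,0.001,-0.001,-0.008],[-1.05,-0.1,1.05,0.001,-0.001,-0.008],[-1.04,-0.11,1.06,0.001,-0.001,-0.008]]
[[-0.49,-0.0,0.56,0.0,0.0,0.0],[-0.49,-0.0,0.56,0.0,0.0,0.0],[-0.49,-0.0,0.56,0.0,0.0,0.0],[-0.49,-0.0,0.56,0.0,0.0,0.0]]
```

```bash
python3 -m creep '[[-1.05,-0.07,1.05,0.001,-0.001,-0.008],[-1.05,-0.08,1.05,0.001,-0.001,-0.008],[-1.05,-0.09,1.05,0.001,-0.001,-0.008],[-1.05,-0.09,1.05,0.001,-0.001,-0.008],[-1.05,-0.1,1.05,0.001,-0.001,-0.008],[-1.04,-0.11,1.06,0.001,-0.001,-0.008]]'
python3 - <<'E'
from go import *
print(pose()[2]["q"].round(3)); plan(T,R,6)
cv2.imwrite("pics/w2.png",viewer.read_camera("wrist"))
E
```

```text
time_s: 6.08
tool_pos: [0.4842, -0.1423, 0.136]
tool_rot: [0.009, 0.935, -0.001, 0.354]
ft_force: [-0.8, 0.1, -0.3]
grip_width: 0.0403
P [0.5631 0.4848 0.2283 0.3122 0.0774 0.0119] res 1.1862281653785e-05
[-0.427  0.547  2.298  2.525  0.464 -1.337]
[[-0.35,0.01,0.37,0.0,-0.001,0.004],[-0.35,0.01,0.37,0.0,-0.001,0.004],[-0.35,0.01,0.37,0.0,-0.001,0.004],[-0.35,0.01,0.37,0.0,-0.001,0.004],[-0.35,0.01,0.37,0.0,-0.001,0.004],[-0.35,0.02,0.37,0.0,-0.001,0.004]]
```

View pics/w2.png

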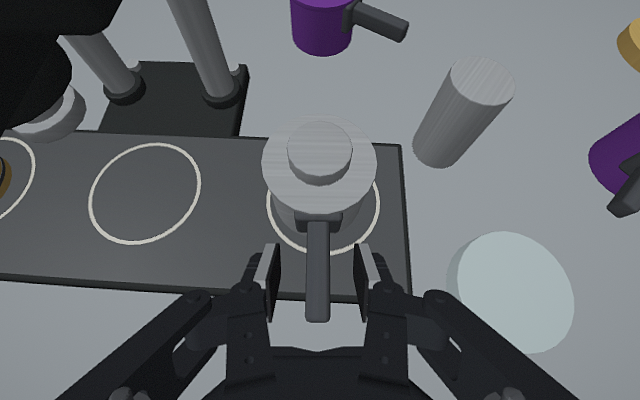

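The handle (x≈318) is centred between the pads (265..370) and the steel pot is in the right ring. Descend.

```bash
python3 -m creep '[[-0.35,0.01,0.37,0,-0.001,0.004],[-0.35,0.01,0.37,0,-0.001,0.004],[-0.35,0.01,0.37,0,-0.001,0.004],[-0.35,0.01,0.37,0,-0.001,0.004],[-0.35,0.01,0.37,0,-0.001,0.004],[-0.35,0.02,0.37,0,-0.001,0.004],[0,0,0,0,0,0]]'
python3 - <<'E'
from go import *
p,R1,s=pose(); print(p-T,(R1.inv()*R).as_rotvec().round(3),s["ft_force"])
from meas import fitring,fitboss,th
im=viewer.read_camera("wrist");m=viewer.camera_model("wrist");cv2.imwrite("pics/w3.png",im)
c,v=fitring(im,m,[.5986,.0015]);print(c,v)
b,v=fitboss(im,m,[.595,-.1445]);print("pot",b,v,"need",c-b)
for C,rr,z,col in((c,.0455,.02,(0,0,255)),(b,.0375,.08,(0,255,0)),(b,.02,.095,(0,255,0))):
    for u in proj(m,np.c_[C[0]+rr*np.cos(th),C[1]+rr*np.sin(th),z+0*th]): cv2.circle(im,tuple(np.int32(u+.5)),0,col,-1)
cv2.imwrite("pics/w3d.png",im)
E
```

```text
time_s: 7.0
tool_pos: [0.483, -0.1428, 0.1032]
tool_rot: [0.004, 0.936, -0.011, 0.351]
ft_force: [-0.9, 0.2, -0.7]
grip_width: 0.0398
P [0.5631 0.4848 0.2283 0.3122 0.0774 0.0119] res 1.1862281653785e-05
[ 0.00014171  0.00046744 -0.00238244] [-0.001  0.003  0.001] [-0.94326067  0.2117072  -0.6551478 ]
[0.6016 0.0015] -150.0
pot [ 0.59623968 -0.14546563] -24.439521405041763 need [0.00536032 0.14696563]
```

View pics/w3d.png

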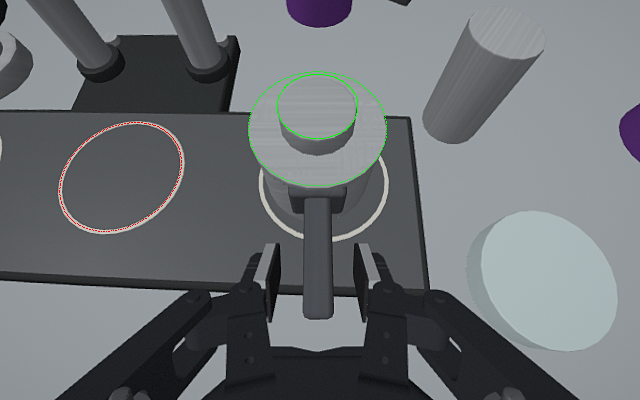

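```bash
sed -i 's/-100,150/-300,600/' meas.py; python3 -m creep '[[0,0,0,0,0,0],[0,0,0,0,0,0],[0,0,0,0,0,0],[0,0,0,0,0,0],[0,0,0,0,0,0]]' 0 60
python3 - <<'E'
from go import *
p,R1,s=pose(); print(p,(R1.inv()*R).as_rotvec().round(3),s["ft_force"],s["grip_width"],s["q"].round(3))
from meas import fitring,fitboss,th
im=viewer.read_camera("wrist");m=viewer.camera_model("wrist");cv2.imwrite("pics/w4.png",im)
c,v=fitring(im,m,[.5986,.0015]);print(c,v)
b,v=fitboss(im,m,[.595,-.1445]);print("pot",b,v,"need",c-b)
print("body axes",R1.as_matrix().round(3))
E
```

```text
time_s: 7.68
tool_pos: [0.4831, -0.1429, 0.1036]
tool_rot: [0.004, 0.936, -0.011, 0.351]
ft_force: [0.3, 0.6, -1.3]
grip_width: 0.0136
P [0.5631 0.4848 0.2283 0.3122 0.0774 0.0119] res 1.1862281653785e-05
[ 0.48313921 -0.14287163  0.10363302] [-0.001  0.002  0.001] [ 0.28639723  0.62556813 -1.27096826] 0.013622723766256489 [-0.429  0.634  2.294  2.601  0.527 -1.404]
[6.01479105e-01 5.19198395e-04] -206.70371389784177
pot [ 0.59621714 -0.14558748] -24.528241653377695 need [0.00526196 0.14610668]
body axes [[ 0.753 -0.024  0.657]
 [-0.018 -1.    -0.016]
 [ 0.658 -0.    -0.753]]
```

View pics/w4.png

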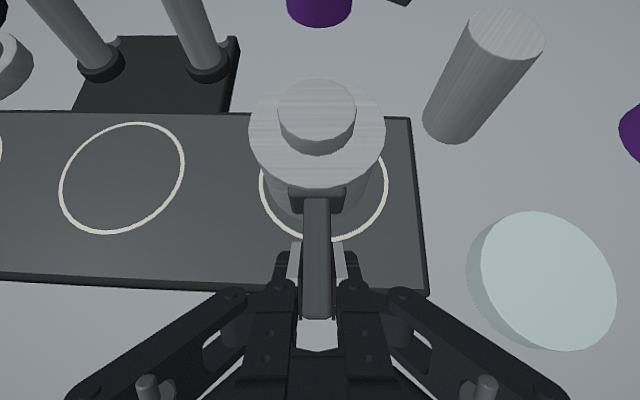

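```bash
python3 -m creep '[[0,-0.4,0,0,0,0],[0.01,-0.8,0.01,0,0,0],[0.01,-0.8,0.01,0,0,0],[0.01,-0.8,0.01,0,0,0],[0.01,-0.8,0.01,0,0,0]]'
python3 - <<'E'
from go import *
p,R1,s=pose(); print(p,(R1.inv()*R).as_rotvec().round(3),s["ft_force"],s["moment"],s["q"].round(3))
from meas import fitring,fitboss,th
im=viewer.read_camera("wrist");m=viewer.camera_model("wrist");cv2.imwrite("pics/w5.png",im)
c,v=fitring(im,m,[.6,.0015]);print(c,v)
b,v=fitboss(im,m,[.598,-.11]);print("pot",b,v,"need",c-b)
E
```

```text
time_s: 8.35
tool_pos: [0.4847, -0.1056, 0.1037]
tool_rot: [0.005, 0.936, -0.013, 0.351]
ft_force: [0.1, -2.0, -1.5]
grip_width: 0.0133
P [0.5631 0.4848 0.2283 0.3122 0.0774 0.0119] res 1.1862281653785e-05
[ 0.48470522 -0.10557656  0.10365653] [ 0.001  0.002 -0.002] [ 0.12438839 -1.96843401 -1.4645315 ] [-0.42794801  0.47976152 -0.55788779] [-0.328  0.633  2.317  2.751  0.537 -1.46 ]
[0.60112618 0.00115315] -211.9428929823203
pot [ 0.59760742 -0.10795729] -28.243102927252167 need [0.00351876 0.10911043]
```

View pics/w5.png

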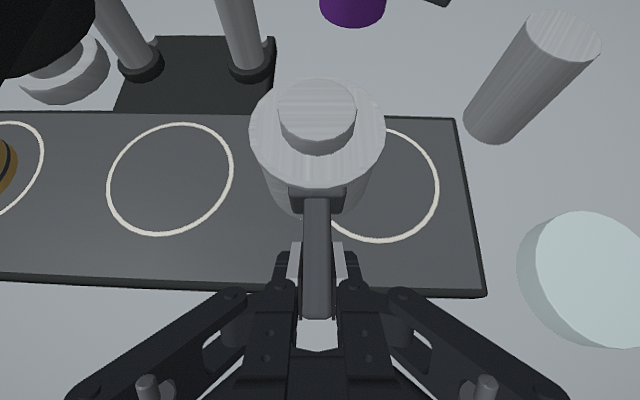

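```bash
python3 -m creep '[[0.01,-1.2,0.01,0,0,0],[0.01,-1.2,0.01,0,0,0],[0.01,-1.2,0.01,0,0,0],[0.01,-1.2,0.01,0,0,0],[0,-1.2,0,0,0,0],[0,-1.2,0,0,0,0],[0,-1.2,0,0,0,0],[0,-1.0,0,0,0,0],[0,-0.8,0,0,0,0]]'
python3 - <<'E'
from go import *
p,R1,s=pose(); print(p,(R1.inv()*R).as_rotvec().round(3),s["ft_force"],s["moment"],s["q"].round(3))
plan([.4883,.0034,p[2]],R1,3)
im=viewer.read_camera("wrist");cv2.imwrite("pics/w6.png",im)
E
```

```text
time_s: 9.52
tool_pos: [0.4873, 0.0022, 0.1036]
tool_rot: [0.004, 0.936, -0.012, 0.351]
ft_force: [1.1, -2.4, -1.3]
grip_width: 0.0132
P [0.5631 0.4848 0.2283 0.3122 0.0774 0.0119] res 1.1862281653785e-05
[0.48729832 0.00217756 0.10361925] [-0.     0.002 -0.   ] [ 1.12130088 -2.39825349 -1.26300247] [-0.36997545  0.38725418 -0.5768707 ] [-0.017  0.632  2.342  3.152  0.551 -1.573]
[[0.02,-0.04,0.02,0.0,0.0,0.0],[0.02,-0.04,0.02,0.0,0.0,0.0],[0.02,-0.04,0.02,0.0,0.0,0.0]]
```

View pics/w6.png

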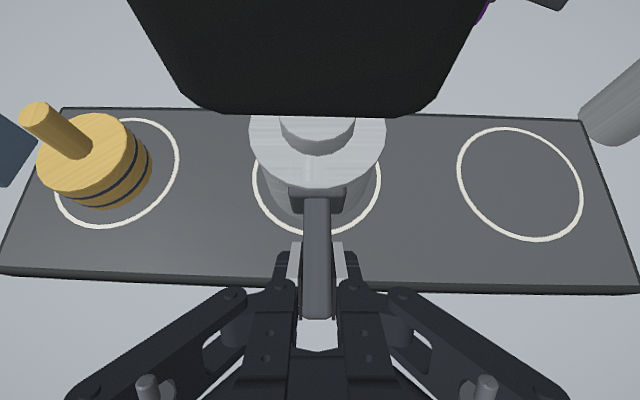

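```bash
python3 -m creep '[[0.02,-0.04,0.02,0,0,0],[0.03,-0.06,0.03,0,0,0],[0,0,0,0,0,0]]'
cat >> meas.py <<'E'
def fit3(im,m,p0,ys=(-.15,0,.15)):
    g=im.mean(2).astype(float)
    def cost(p):
        tot=0
        for y0 in ys:
            c=p[:2]+y0*np.array([-np.sin(p[2]),np.cos(p[2])])
            f=lambda R:(lambda uv:map_coordinates(g,[uv[:,1],uv[:,0]],order=1,mode="nearest"))(proj(m,np.c_[c[0]+R*np.cos(th),c[1]+R*np.sin(th),.02+0*th]))
            tot-=np.clip(2*f(.0455)-f(.0405)-f(.0505),-20,300).mean()
        return tot
    best=min((cost(np.array(p0)+[dx,dy,a]),dx,dy,a) for dx in np.arange(-.006,.0061,.002) for dy in np.arange(-.006,.0061,.002) for a in(-.02,0,.02))
    b=np.array(p0)+best[1:]
    r=minimize(cost,b,method="Nelder-Mead",options=dict(initial_simplex=b+np.array([[0,0,0],[.002,0,0],[0,.002,0],[0,0,.01]]))); return r.x,r.fun
E
python3 - <<'E'
from go import *
from meas import *
p,R1,s=pose(); print(p,s["ft_force"])
im=viewer.read_camera("wrist");m=viewer.camera_model("wrist");cv2.imwrite("pics/w7.png",im)
pr,v=fit3(im,m,[.6013,.001,-.05]);print("press",pr,v)
b=p[:2]+[.113,-.0025]
# direct pot fit: lower half of lid
g=im.mean(2).astype(float); t2=np.linspace(np.pi*.6,np.pi*1.4,100); t2=t2[(t2<np.pi-.25)|(t2>np.pi+.25)]
def cost(c):
    f=lambda R,z:(lambda uv:map_coordinates(g,[uv[:,1],uv[:,0]],order=1))(proj(m,np.c_[c[0]+R*np.cos(t2),c[1]+R*np.sin(t2),z+0*t2]))
    return -np.clip(f(.036,.08)-f(.039,.08),-30,30).mean()-np.clip(f(.0187,.095)-f(.0213,.095),-30,30).mean()
r=minimize(cost,b,method="Nelder-Mead",options=dict(initial_simplex=b+np.array([[0,0],[.002,0],[0,.002]])));print("pot by TCP",b,"direct",r.x,r.fun,"diff",pr[:2]-r.x,pr[:2]-b)
b=r.x
for C,rr,z,col in((pr,.0455,.02,(0,0,255)),(b,.0375,.08,(0,255,0)),(b,.02,.095,(0,255,0)),(b,.036,.02,(255,0,0))):
    for u in proj(m,np.c_[C[0]+rr*np.cos(th),C[1]+rr*np.sin(th),z+0*th]): cv2.circle(im,tuple(np.int32(u+.5)),0,col,-1)
cv2.imwrite("pics/w7d.png",cv2.resize(im[90:260,200:440],None,fx=3.2,fy=3.2))
E
```

```text
time_s: 9.95
tool_pos: [0.4875, 0.0036, 0.1036]
tool_rot: [0.004, 0.936, -0.012, 0.351]
ft_force: [0.7, -0.9, -3.2]
grip_width: 0.0131
P [0.5631 0.4848 0.2283 0.3122 0.0774 0.0119] res 1.1862281653785e-05
[0.48750788 0.00358077 0.10364123] [ 0.68252642 -0.851091   -3.24937948]
press [ 6.01133365e-01 -8.13023528e-05 -5.57348198e-02] -494.6563406376908
pot by TCP [0.60050788 0.00108077] direct [6.00543628e-01 5.68874819e-04] -48.77345886012861 diff [ 0.00058974 -0.00065018] [ 0.00062548 -0.00116207]
```

View pics/w7d.png

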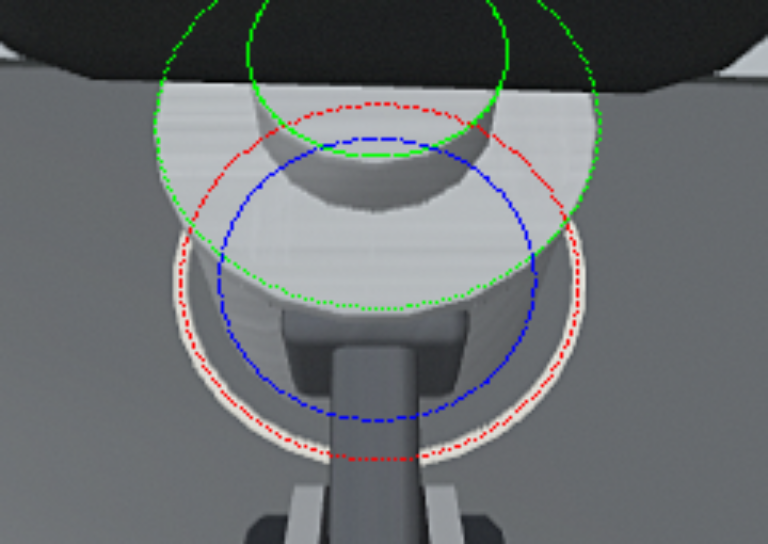

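The pot is within about 1 mm of the ring centre, so release it and back off along the tool axis.

```bash
python3 -m creep '[[0,0,0,0,0,0],[0,0,0,0,0,0],[0,0,0,0,0,0],[0,0,0,0,0,0],[0,0,0,0,0,0]]' 4.0
python3 -m creep '[[0,0,-0.5,0,0,0],[0,0,-1.5,0,0,0],[0,0,-2,0,0,0],[0,0,-2,0,0,0],[0,0,-1,0,0,0]]'
python3 - <<'E'
from go import *
from meas import *
p,R1,s=pose(); print(p,s["ft_force"],s["q"].round(3))
im=viewer.read_camera("wrist");cv2.imwrite("pics/w8.png",im);m=viewer.camera_model("wrist")
pr,v=fit3(im,m,[.6011,0,-.055]);print("press",pr,v); np.save("press_w.npy",pr)
g=im.mean(2).astype(float); t2=np.linspace(np.pi*.6,np.pi*1.4,100); t2=t2[(t2<np.pi-.25)|(t2>np.pi+.25)]
def cost(c):
    f=lambda R,z:(lambda uv:map_coordinates(g,[uv[:,1],uv[:,0]],order=1))(proj(m,np.c_[c[0]+R*np.cos(t2),c[1]+R*np.sin(t2),z+0*t2]))
    return -np.clip(f(.036,.08)-f(.039,.08),-30,30).mean()-np.clip(f(.0187,.095)-f(.0213,.095),-30,30).mean()
b=pr[:2]; r=minimize(cost,b,method="Nelder-Mead",options=dict(initial_simplex=b+np.array([[0,0],[.002,0],[0,.002]])));print("pot",r.x,r.fun,"diff",pr[:2]-r.x)
E
```

```text
time_s: 10.62
tool_pos: [0.4881, 0.0038, 0.1039]
tool_rot: [0.004, 0.936, -0.011, 0.352]
ft_force: [1.2, -0.2, 0.2]
grip_width: 0.04
time_s: 11.25
tool_pos: [0.4383, 0.005, 0.1592]
tool_rot: [0.004, 0.936, -0.011, 0.351]
ft_force: [-0.6, -0.2, -0.2]
grip_width: 0.0402
P [0.5631 0.4848 0.2283 0.3122 0.0774 0.0119] res 1.1862281653785e-05
[0.43827041 0.00499594 0.1591638 ] [-0.6090544  -0.22311369 -0.15703047] [-0.012  0.447  2.445  3.159  0.468 -1.578]
press [ 6.00569427e-01 -9.61131133e-05 -5.58956164e-02] -486.16700768253247
pot [0.6001585  0.00155825] -54.8117073142076 diff [ 0.00041093 -0.00165436]
```

View pics/w8.png

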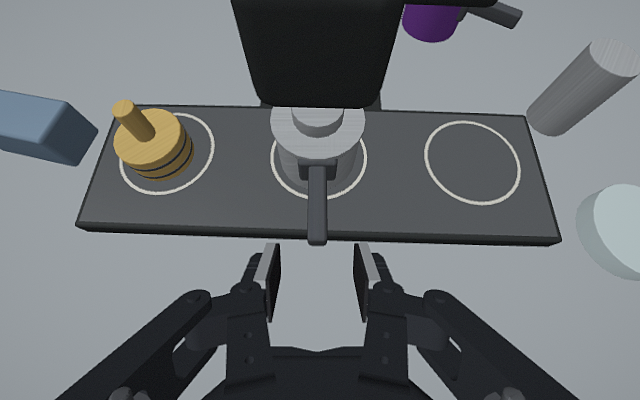

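```bash
python3 - <<'E'
from go import *
rec();P=fit()
psi=-.056
Rd=ori(psi,np.pi/2)
q,e=ik(np.array([.46,.19,.40]),Rd,P,[.39,.1,1.7,0,1.2,-1.2]);print(q.round(3),e)
q2,e=ik(np.array([.617,.196,.40]),Rd,P,[.3,.4,1.5,0,1.2,-1.2]);print(q2.round(3),e)
s=env.sense();q0=np.array(s["q"])
n=22
for i in range(0,n+1,3):
    p,r=fk(q0+(q-q0)*i/n,P); print(i,p.round(3),(p+r.apply([0,0,.073])).round(3))
jplan(q,P,n,11)
E
```

```text
P [0.5631 0.4848 0.2283 0.3122 0.0774 0.0119] res 1.1862281653785e-05
P [0.5631 0.4849 0.2284 0.3124 0.0775 0.0119] res 7.194586365305566e-06
[ 0.368  0.126  1.803 -0.     1.212 -1.147] 9.170317429875935e-11
[ 0.289  0.369  1.484 -0.     1.289 -1.226] 6.32058258320435e-10
0 [0.438 0.005 0.16 ] [0.486 0.004 0.104]
3 [0.502 0.082 0.215] [0.558 0.1   0.171]
6 [0.525 0.167 0.269] [0.576 0.206 0.234]
9 [0.51  0.24  0.311] [0.546 0.294 0.278]
12 [0.475 0.283 0.333] [0.491 0.343 0.294]
15 [0.442 0.288 0.342] [0.442 0.341 0.291]
18 [0.431 0.26  0.352] [0.423 0.294 0.288]
21 [0.449 0.209 0.382] [0.445 0.218 0.31 ]
max turn 0.16326052799130597
[[3.1,-2.4,0.3,0.077,0.078,-0.121],[3.1,-2.2,0.4,0.078,0.076,-0.121],[3.1,-2.1,0.4,0.079,0.074,-0.121],[3.0,-1.9,0.5,0.081,0.071,-0.121],[2.9,-1.8,0.5,0.082,0.067,-0.121],[2.8,-1.6,0.6,0.084,0.063,-0.122],[2.7,-1.4,0.6,0.085,0.058,-0.122],[2.5,-1.3,0.5,0.087,0.052,-0.121],[2.3,-1.1,0.5,0.089,0.045,-0.121],[2.1,-1.0,0.4,0.091,0.038,-0.12],[1.8,-0.9,0.3,0.094,0.031,-0.118]]
```

```bash
python3 - <<'E'
from go import *
q0=np.array(env.sense()["q"])
A=np.array([.1,-.05,2.3,2.8,.35,-1.5]); B=np.array([.25,0,2.1,0.2,.6,-1.3])
C=ik(np.array([.46,.19,.40]),ori(-.056,np.pi/2),P,[.39,.1,1.7,0,1.2,-1.2])[0]
for a,b in((q0,A),(A,B),(B,C)):
  for i in range(0,5): 
    p,r=fk(a+(b-a)*i/4,P); print(p.round(3),(p+r.apply([0,0,.073])).round(3),"cam",(p+r.apply([.09,0,-.06])).round(3))
  print()
jplan(A,P,8,8)
E
```

```text
P [0.5631 0.4849 0.2284 0.3124 0.0775 0.0119] res 7.194586365305566e-06
[0.438 0.005 0.16 ] [0.486 0.004 0.104] cam [0.466 0.004 0.264]
[0.471 0.027 0.22 ] [0.526 0.03  0.172] cam [0.486 0.03  0.327]
[0.494 0.048 0.287] [0.554 0.056 0.246] cam [0.494 0.055 0.395]
[0.507 0.07  0.358] [0.571 0.081 0.325] cam [0.491 0.079 0.465]
[0.507 0.089 0.433] [0.574 0.104 0.408] cam [0.477 0.102 0.536]

[0.507 0.089 0.433] [0.574 0.104 0.408] cam [0.477 0.102 0.536]
[0.502 0.159 0.438] [0.561 0.192 0.41 ] cam [0.448 0.194 0.525]
[0.476 0.202 0.415] [0.521 0.244 0.376] cam [0.397 0.241 0.478]
[0.453 0.2   0.379] [0.485 0.236 0.325] cam [0.355 0.226 0.419]
[0.454 0.155 0.36 ] [0.483 0.17  0.294] cam [0.348 0.16  0.381]

[0.454 0.155 0.36 ] [0.483 0.17  0.294] cam [0.348 0.16  0.381]
[0.457 0.168 0.366] [0.478 0.181 0.297] cam [0.354 0.17  0.398]
[0.458 0.178 0.374] [0.472 0.188 0.303] cam [0.359 0.178 0.417]
[0.459 0.185 0.386] [0.466 0.19  0.313] cam [0.364 0.187 0.438]
[0.46 0.19 0.4 ] [0.46  0.19  0.327] cam [0.37  0.195 0.46 ]

max turn 0.08293370846646134
[[3.3,-1.1,-1.1,0.029,0.066,-0.041],[3.3,-1.0,-1.1,0.026,0.065,-0.042],[3.4,-0.9,-1.1,0.024,0.065,-0.043],[3.4,-0.8,-1.2,0.021,0.065,-0.044],[3.5,-0.7,-1.2,0.018,0.065,-0.045],[3.5,-0.6,-1.3,0.015,0.065,-0.045],[3.6,-0.5,-1.4,0.012,0.065,-0.046],[3.6,-0.3,-1.4,0.009,0.064,-0.046]]
```

```bash
python3 - <<'E'
from go import *
p0,R0,s=pose();q0=np.array(s["q"])
for t in ([.42,.005,.22],[.41,.03,.28],[.40,.06,.34],[.41,.1,.36]):
    for b in (.85,.75,.65):
        q,e=ik(np.array(t),ori(-.02,b)*Rz(np.pi),P,[0.1,.2,2.4,3,.35,-1.5]);print(t,b,q.round(3),round(e,3))
E
```

```text
P [0.5631 0.4849 0.2284 0.3124 0.0775 0.0119] res 7.194586365305566e-06
[0.42, 0.005, 0.22] 0.85 [-0.014  0.225  2.462  3.156  0.266 -1.58 ] 0.0
[0.42, 0.005, 0.22] 0.75 [-0.014  0.267  2.502  3.152  0.448 -1.576] 0.0
[0.42, 0.005, 0.22] 0.65 [-0.014  0.326  2.539  3.15   0.644 -1.574] 0.0
[0.41, 0.03, 0.28] 0.85 [ 0.116  0.035  2.441  4.185  0.14  -2.51 ] 0.029
[0.41, 0.03, 0.28] 0.75 [ 0.088  0.045  2.475  3.527  0.211 -1.875] 0.0
[0.41, 0.03, 0.28] 0.65 [ 0.095  0.083  2.517  3.386  0.386 -1.728] 0.0
[0.4, 0.06, 0.34] 0.85 [ 0.186 -0.095  2.45   4.234  0.14  -2.51 ] 0.137
[0.4, 0.06, 0.34] 0.75 [ 0.184 -0.115  2.451  4.222  0.14  -2.51 ] 0.057
[0.4, 0.06, 0.34] 0.65 [ 0.231 -0.119  2.46   4.235  0.225 -2.499] 0.0
[0.41, 0.1, 0.36] 0.85 [ 0.268 -0.098  2.414  4.292  0.14  -2.51 ] 0.164
[0.41, 0.1, 0.36] 0.75 [ 0.308 -0.104  2.42   4.308  0.214 -2.51 ] 0.102
[0.41, 0.1, 0.36] 0.65 [ 0.359 -0.105  2.426  4.329  0.306 -2.51 ] 0.045
```

```bash
python3 - <<'E'
from go import *
p0,R0,s=pose();q0=np.array(s["q"])
A=ik(np.array([.42,.005,.22]),ori(-.02,.78)*Rz(np.pi),P,[0.1,.2,2.4,3,.35,-1.5])[0]
M=np.array([.12,.05,2.42,1.6,.4,-1.5])
B=np.array([.3,0,2.15,0.2,.7,-1.25])
for a,b in((q0,A),(A,M),(M,B)):
  print(b.round(2))
  for i in range(0,5): 
    p,r=fk(a+(b-a)*i/4,P); print(p.round(3),(p+r.apply([0,0,.073])).round(3),"cam",(p+r.apply([.09,0,-.06])).round(3))
jplan(A,P,3,3)
def jp(q0,q1,n):
    for i in range(n):
        a=fk(q0+(q1-q0)*i/n,P);b=fk(q0+(q1-q0)*(i+1)/n,P)
        print([float(x) for x in [*np.round(a[1].inv().apply(b[0]-a[0])*100,1),*np.round((a[1].inv()*b[1]).as_rotvec(),3)]],end=",")
    print()
jp(A,M,9)
E
```

```text
P [0.5631 0.4849 0.2284 0.3124 0.0775 0.0119] res 7.194586365305566e-06
[-0.01  0.25  2.49  3.15  0.39 -1.58]
[0.438 0.005 0.16 ] [0.486 0.004 0.104] cam [0.466 0.004 0.264]
[0.434 0.005 0.175] [0.483 0.004 0.121] cam [0.461 0.004 0.28 ]
[0.43  0.005 0.191] [0.48  0.004 0.138] cam [0.455 0.004 0.296]
[0.425 0.005 0.206] [0.476 0.004 0.153] cam [0.448 0.005 0.311]
[0.42  0.005 0.22 ] [0.472 0.004 0.169] cam [0.441 0.005 0.326]
[ 0.12  0.05  2.42  1.6   0.4  -1.5 ]
[0.42  0.005 0.22 ] [0.472 0.004 0.169] cam [0.441 0.005 0.326]
[0.429 0.053 0.245] [0.482 0.064 0.196] cam [0.438 0.074 0.35 ]
[0.423 0.095 0.264] [0.474 0.118 0.216] cam [0.414 0.134 0.364]
[0.407 0.128 0.276] [0.453 0.158 0.227] cam [0.375 0.178 0.367]
[0.387 0.148 0.284] [0.426 0.182 0.232] cam [0.331 0.201 0.36 ]
[ 0.3   0.    2.15  0.2   0.7  -1.25]
[0.387 0.148 0.284] [0.426 0.182 0.232] cam [0.331 0.201 0.36 ]
[0.386 0.177 0.297] [0.417 0.214 0.242] cam [0.311 0.218 0.362]
[0.383 0.189 0.305] [0.406 0.225 0.246] cam [0.294 0.217 0.361]
[0.385 0.185 0.314] [0.403 0.213 0.249] cam [0.289 0.199 0.36 ]
[0.399 0.167 0.329] [0.417 0.182 0.26 ] cam [0.298 0.17  0.367]
max turn 0.024041630560342617
[[1.0,0.0,-1.9,0.001,0.024,-0.001],[0.9,0.0,-1.9,0.001,0.024,-0.001],[0.8,0.0,-1.9,0.001,0.024,-0.001]]
[1.2, -2.1, -0.4, 0.075, 0.032, -0.162],[1.3, -2.0, -0.4, 0.07, 0.031, -0.164],[1.3, -1.8, -0.4, 0.066, 0.03, -0.165],[1.3, -1.6, -0.4, 0.062, 0.029, -0.167],[1.3, -1.4, -0.4, 0.058, 0.026, -0.168],[1.2, -1.2, -0.4, 0.054, 0.023, -0.17],[1.1, -1.0, -0.4, 0.051, 0.019, -0.171],[1.0, -0.9, -0.4, 0.048, 0.015, -0.172],[0.9, -0.7, -0.4, 0.046, 0.01, -0.173],
```

```bash
python3 -m creep '[[1.0,0,-1.9,0.001,0.024,-0.001],[0.9,0,-1.9,0.001,0.024,-0.001],[0.8,0,-1.9,0.001,0.024,-0.001],[1.2,-2.1,-0.4,0.075,0.032,-0.162],[1.3,-2.0,-0.4,0.07,0.031,-0.164],[1.3,-1.8,-0.4,0.066,0.03,-0.165],[1.3,-1.6,-0.4,0.062,0.029,-0.167],[1.3,-1.4,-0.4,0.058,0.026,-0.168],[1.2,-1.2,-0.4,0.054,0.023,-0.17],[1.1,-1.0,-0.4,0.051,0.019,-0.171]]' 0
python3 - <<'E'
from go import *
p0,R0,s=pose();q0=np.array(s["q"]); print(p0,q0.round(3))
B=np.array([.3,0,2.15,0.2,.7,-1.25])
C=ik(np.array([.5,.19,.40]),ori(-.056,np.pi/2),P,[.39,.1,1.7,0,1.2,-1.2])[0];print(C.round(3))
jplan(B,P,12,12)
E
```

```text
time_s: 12.55
tool_pos: [0.4004, 0.1341, 0.2822]
tool_rot: [0.033, 0.7, 0.589, 0.402]
ft_force: [0.4, 0.9, -0.5]
grip_width: 0.0001
P [0.5631 0.4849 0.2284 0.3124 0.0775 0.0119] res 7.194586365305566e-06
[0.40037237 0.13408203 0.28221299] [ 0.093  0.075  2.437  1.881  0.398 -1.488]
[ 0.341  0.187  1.729  0.     1.225 -1.174]
max turn 0.1436175476743702
[[1.7,-0.1,0.2,0.041,0.039,-0.132],[1.5,-0.0,0.2,0.043,0.034,-0.132],[1.2,0.0,0.2,0.045,0.029,-0.131],[1.0,0.1,0.1,0.048,0.024,-0.13],[0.8,0.1,0.0,0.05,0.019,-0.129],[0.5,0.1,-0.1,0.053,0.013,-0.128],[0.3,0.0,-0.2,0.056,0.007,-0.126],[0.0,-0.0,-0.3,0.06,0.001,-0.123],[-0.3,-0.1,-0.4,0.063,-0.006,-0.121],[-0.5,-0.2,-0.5,0.067,-0.012,-0.118],[-0.8,-0.3,-0.6,0.071,-0.018,-0.114],[-1.0,-0.5,-0.8,0.074,-0.024,-0.11]]
```

```bash
python3 -m creep '[[1.7,-0.1,0.2,0.041,0.039,-0.132],[1.5,0,0.2,0.043,0.034,-0.132],[1.2,0,0.2,0.045,0.029,-0.131],[1.0,0.1,0.1,0.048,0.024,-0.13],[0.8,0.1,0,0.05,0.019,-0.129],[0.5,0.1,-0.1,0.053,0.013,-0.128],[0.3,0,-0.2,0.056,0.007,-0.126],[0,0,-0.3,0.06,0.001,-0.123],[-0.3,-0.1,-0.4,0.063,-0.006,-0.121],[-0.5,-0.2,-0.5,0.067,-0.012,-0.118],[-0.8,-0.3,-0.6,0.071,-0.018,-0.114],[-1.0,-0.5,-0.8,0.074,-0.024,-0.11]]'
python3 - <<'E'
from go import *
p0,R0,s=pose();q0=np.array(s["q"]); print(p0,q0.round(3))
C=ik(np.array([.55,.19,.42]),ori(-.056,np.pi/2),P,[.39,.1,1.7,0,1.2,-1.2])[0];print(C.round(3))
jplan(C,P,8,8)
plan([.55,.19,.42],ori(-.056,np.pi/2),8,1)
cv2.imwrite("pics/s3.png",viewer.read_camera("scene"))
E
```

```text
time_s: 14.05
tool_pos: [0.3971, 0.1679, 0.3317]
tool_rot: [0.116, 0.05, 0.987, 0.102]
ft_force: [0.6, 0.3, -0.3]
grip_width: -0.0002
P [0.5631 0.4849 0.2284 0.3124 0.0775 0.0119] res 7.194586365305566e-06
[0.39706856 0.16789747 0.33168244] [ 0.316 -0.005  2.144  0.162  0.718 -1.26 ]
[ 0.312  0.247  1.607 -0.     1.287 -1.203]
max turn 0.04047221268969612
[[-2.2,0.9,-0.4,0.021,0.031,-0.011],[-2.1,0.8,-0.5,0.023,0.03,-0.009],[-2.1,0.7,-0.7,0.024,0.03,-0.008],[-2.0,0.6,-0.8,0.026,0.029,-0.006],[-2.0,0.5,-0.9,0.027,0.028,-0.005],[-1.9,0.4,-0.9,0.029,0.028,-0.003],[-1.9,0.3,-1.0,0.03,0.027,-0.001],[-1.8,0.2,-1.1,0.031,0.026,0.001]]
[[-2.1,0.6,-0.5,0.026,0.028,-0.006],[-2.0,0.6,-0.6,0.026,0.028,-0.006],[-2.0,0.6,-0.7,0.026,0.028,-0.006],[-2.0,0.6,-0.8,0.026,0.028,-0.006],[-2.0,0.5,-0.8,0.026,0.028,-0.006],[-2.0,0.5,-0.9,0.026,0.028,-0.006],[-1.9,0.5,-1.0,0.026,0.028,-0.006],[-1.9,0.4,-1.0,0.026,0.028,-0.006]]
```

View pics/s3.png

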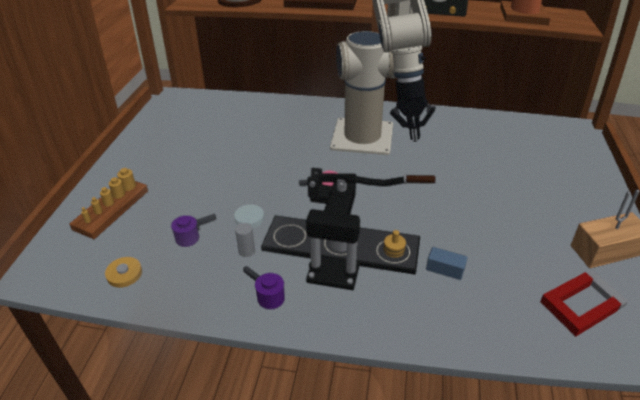

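```bash
python3 -m creep '[[-2.1,0.6,-0.5,0.026,0.028,-0.006],[-2.0,0.6,-0.6,0.026,0.028,-0.006],[-2.0,0.6,-0.7,0.026,0.028,-0.006],[-2.0,0.6,-0.8,0.026,0.028,-0.006],[-2.0,0.5,-0.8,0.026,0.028,-0.006],[-2.0,0.5,-0.9,0.026,0.028,-0.006],[-1.9,0.5,-1.0,0.026,0.028,-0.006],[-1.9,0.4,-1.0,0.026,0.028,-0.006]]'
python3 - <<'E'
from go import *
p0,R0,s=pose();print(p0,s["q"].round(3))
cv2.imwrite("pics/w9.png",viewer.read_camera("wrist"))
plan([.617,.196,.385],ori(-.056,np.pi/2),6,2)
m=viewer.camera_model("wrist"); print(proj(m,[[.619,.196,.283],[.617,.162,.278],[.620,.23,.288]]))
E
```

```text
time_s: 15.1
tool_pos: [0.5502, 0.192, 0.4184]
tool_rot: [-0.007, 0.027, 1.0, 0.002]
ft_force: [-0.1, -0.4, 0.4]
grip_width: 0.0
P [0.5631 0.4849 0.2284 0.3124 0.0775 0.0119] res 7.194586365305566e-06
[0.55024466 0.19201356 0.4184323 ] [ 0.312  0.254  1.601  0.009  1.298 -1.207]
[[-1.07,0.11,0.57,0.001,-0.002,0.0],[-1.07,0.11,0.57,0.001,-0.002,0.0],[-1.07,0.11,0.57,0.001,-0.002,0.0],[-1.07,0.12,0.57,0.001,-0.002,0.0],[-1.07,0.12,0.57,0.001,-0.002,0.0],[-1.06,0.12,0.58,0.001,-0.002,0.0]]
[[323.72648656 289.92098536]
 [283.60375306 286.32123046]
 [365.32105114 292.4869894 ]]
```

View pics/w9.png

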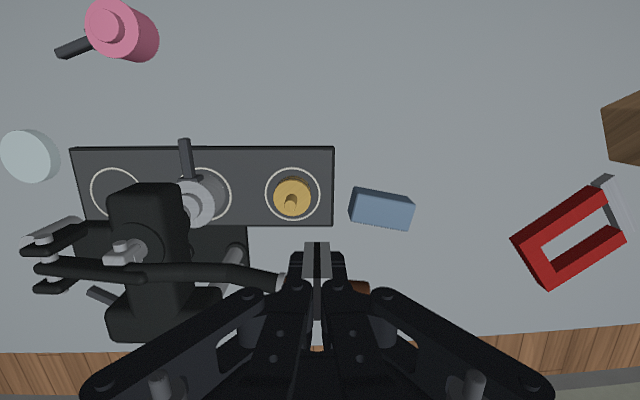

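```bash
python3 -m creep '[[-1.07,0.11,0.57,0.001,-0.002,0],[-1.07,0.11,0.57,0.001,-0.002,0],[-1.07,0.11,0.57,0.001,-0.002,0],[-1.07,0.12,0.57,0.001,-0.002,0],[-1.07,0.12,0.57,0.001,-0.002,0],[-1.06,0.12,0.58,0.001,-0.002,0],[0,0,0,0,0,0]]'
python3 - <<'E'
from go import *
p0,R0,s=pose();print(p0,s["q"].round(3),s["ft_force"],R0.as_matrix()[:,2])
for c in("wrist","scene","top"): cv2.imwrite(f"pics/{c}10.png",viewer.read_camera(c))
a=cv2.imread("pics/scene10.png")[110:290,240:480];cv2.imwrite("pics/s10c.png",cv2.resize(a,None,fx=3,fy=3))
a=cv2.imread("pics/top10.png")[150:230,200:360];cv2.imwrite("pics/t10c.png",cv2.resize(a,None,fx=4,fy=4))
E
```

```text
time_s: 16.02
tool_pos: [0.6193, 0.196, 0.3791]
tool_rot: [-0.002, 0.028, 1.0, 0.0]
ft_force: [-0.6, -0.1, 0.9]
grip_width: 0.0
P [0.5631 0.4849 0.2284 0.3124 0.0775 0.0119] res 7.194586365305566e-06
[0.61925212 0.19600388 0.37913493] [ 2.880e-01  3.900e-01  1.500e+00  1.000e-03  1.255e+00 -1.228e+00] [-0.58708618 -0.06541524  0.85170387] [-3.69062879e-03  1.50917760e-04 -9.99993178e-01]
```

View pics/wrist10.png

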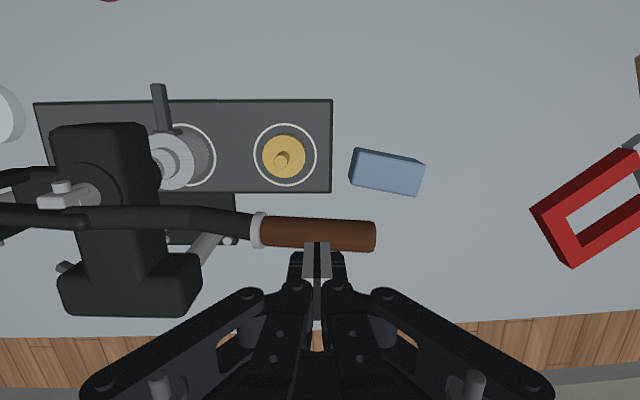

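View pics/s10c.png

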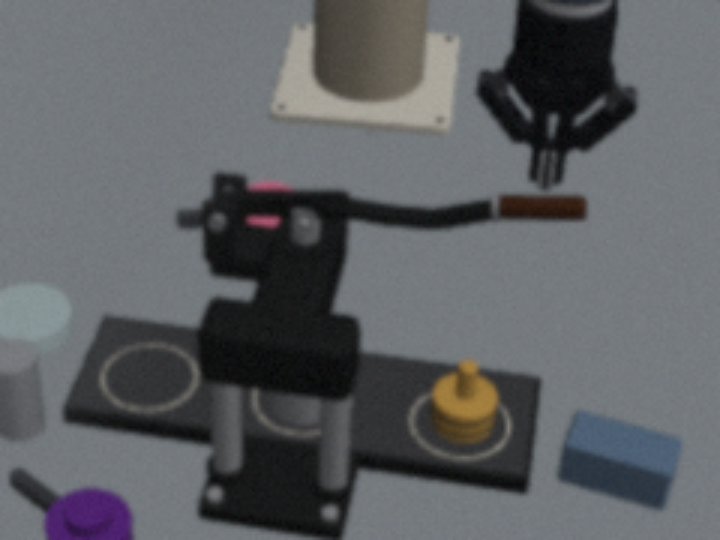

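```bash
python3 - <<'E'
from go import *
m=viewer.camera_model("wrist")
for z in(.293,.283): print(atz(m,[[258,231],[317,235],[376,236]],z).round(4).tolist())
p,R0,_=pose(); print(p+R0.apply([0,0,.073]))
E
```

```text
P [0.5631 0.4849 0.2284 0.3124 0.0775 0.0119] res 7.194586365305566e-06
[[0.6074, 0.1623, 0.293], [0.6119, 0.1971, 0.293], [0.6146, 0.2322, 0.293]]
[[0.6119, 0.1599, 0.283], [0.6167, 0.1968, 0.283], [0.6195, 0.2342, 0.283]]
[0.6184365  0.19608272 0.30712945]
```

```bash
python3 -m creep '[[0.1,0,0.4,0,0.003,0],[0,0,0.5,0,0,0],[0,0,0.5,0,0,0],[0,0,0.5,0,0,0],[0,0,0.5,0,0,0]]'
python3 -m creep '[[0,0,0.8,0,0,0],[0,0,0.8,0,0,0],[0,0,0.8,0,0,0],[0,0,0.8,0,0,0]]'
python3 - <<'E'
from go import *
p,R0,s=pose(); print(p,p[2]-.073,s["ft_force"],(R0.inv()*ori(-.056,np.pi/2)).as_rotvec().round(3))
cv2.imwrite("pics/w11.png",viewer.read_camera("wrist"))
E
```

```text
time_s: 16.8
tool_pos: [0.6172, 0.1971, 0.357]
tool_rot: [-0.002, 0.028, 1.0, 0.002]
ft_force: [-1.6, 2.0, 4.4]
grip_width: -0.0002
time_s: 17.3
tool_pos: [0.6177, 0.1983, 0.324]
tool_rot: [-0.0, 0.027, 1.0, 0.003]
ft_force: [-0.1, 3.3, 4.9]
grip_width: 0.0001
P [0.5631 0.4849 0.2284 0.3124 0.0775 0.0119] res 7.194586365305566e-06
[0.61766071 0.19831479 0.32398726] 0.2509872615727142 [-0.09256885  3.25222437  4.8937845 ] [ 0.005 -0.001  0.001]
```

View pics/w11.png

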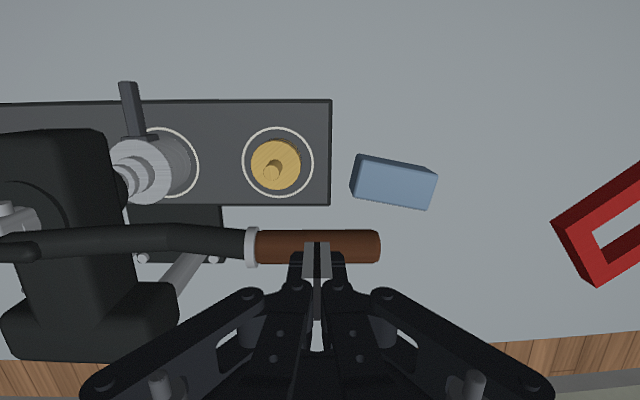

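```bash
python3 -m creep '[[0,0,0.8,0,0,0],[0,0,0.8,0,0,0],[0,0,0.8,0,0,0],[0,0,0.5,0,0,0],[0,0,0.3,0,0,0]]'
python3 - <<'E'
from go import *
p,R0,s=pose(); print(p,p[2]-.073,s["ft_force"])
E
```

```text
time_s: 17.98
tool_pos: [0.6175, 0.1969, 0.2885]
tool_rot: [-0.001, 0.027, 1.0, 0.001]
ft_force: [-0.1, -0.5, 3.9]
grip_width: 0.0003
P [0.5631 0.4849 0.2284 0.3124 0.0775 0.0119] res 7.194586365305566e-06
[0.61748084 0.19686497 0.28848682] 0.2154868195968923 [-0.09129526 -0.5093633   3.9064596 ]
```

```bash
python3 -m creep '[[0,0,0.2,0,0,0],[0,0,0.2,0,0,0]]'; python3 -m creep '[[0,0,0.2,0,0,0],[0,0,0.2,0,0,0]]'
```

```text
time_s: 18.23
tool_pos: [0.6175, 0.1965, 0.2843]
tool_rot: [-0.001, 0.027, 1.0, 0.001]
ft_force: [-0.3, -1.6, 4.4]
grip_width: 0.0002
time_s: 18.48
tool_pos: [0.6176, 0.1963, 0.2825]
tool_rot: [-0.001, 0.027, 1.0, 0.001]
ft_force: [-5.6, -1.9, 20.8]
grip_width: 0.0002
```

```bash
python3 -m creep '[[0,0,-0.2,0,0,0],[0,0,-0.5,0,0,0],[0,0,-1.5,0,0,0],[0,0,-2.5,0,0,0],[0,0,-2.5,0,0,0],[0,0,-2.5,0,0,0],[2.5,0,-1.5,0,0,0],[3,0,-1,0,0,0],[3,0,0,0,0,0],[3,0,0,0,0,0],[0,0,0,0,0,0]]'
python3 - <<'E'
from go import *
from meas import *
p,R0,s=pose(); print(p,s["ft_force"])
for c in("wrist","scene","top"): cv2.imwrite(f"pics/{c}12.png",viewer.read_camera(c))
a=cv2.imread("pics/scene12.png")[150:290,240:480];cv2.imwrite("pics/s12c.png",cv2.resize(a,None,fx=3,fy=3))
im=cv2.imread("pics/wrist12.png");m=viewer.camera_model("wrist")
pr,v=fit3(im,m,[.601,0,-.055]);print(pr,v)
cv2.imwrite("pics/t12c.png",cv2.resize(cv2.imread("pics/top12.png")[150:230,200:400],None,fx=4,fy=4))
E
```

```text
time_s: 19.85
tool_pos: [0.4996, 0.2027, 0.4138]
tool_rot: [-0.0, 0.027, 1.0, 0.001]
ft_force: [0.4, -0.1, -0.7]
grip_width: 0.0001
P [0.5631 0.4849 0.2284 0.3124 0.0775 0.0119] res 7.194586365305566e-06
[0.49957387 0.20272305 0.41377377] [ 0.40711779 -0.1222895  -0.69417954]
[ 6.02522432e-01  5.26979866e-05 -5.83709570e-02] -426.22398848513825
```

View pics/wrist12.png

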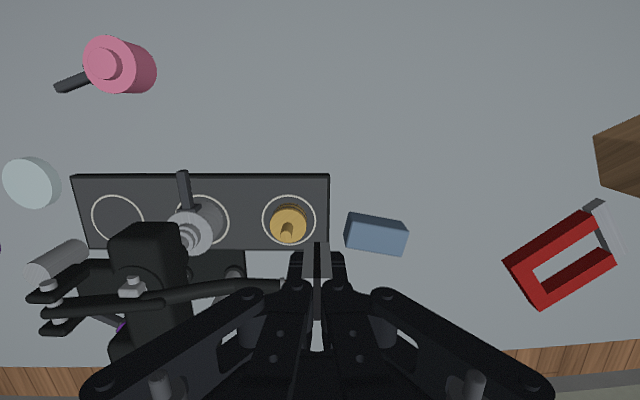

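View pics/s12c.png

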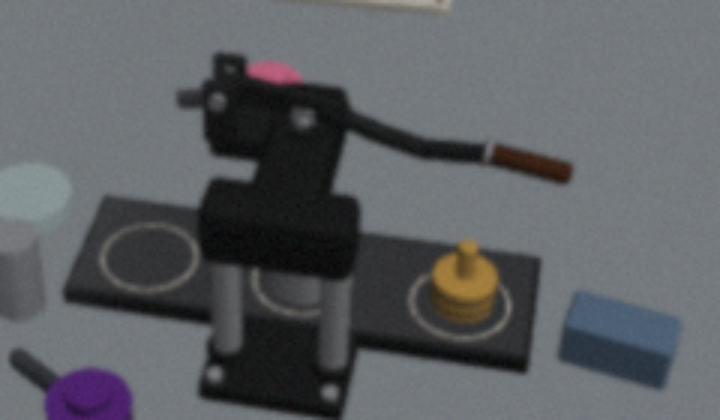

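```bash
python3 - <<'E'
from meas import *
im=cv2.imread("pics/wrist12.png");m=viewer.camera_model("wrist")
g=im.mean(2).astype(float)
pr=np.array([.6025,0.00005,-.058])
t2=np.linspace(-.6*np.pi/2-.6,np.pi*1.0,160); t2=np.linspace(0.3,np.pi*.85,100) # left side
def cost(c):
    f=lambda R,z:(lambda uv:map_coordinates(g,[uv[:,1],uv[:,0]],order=1))(proj(m,np.c_[c[0]+R*np.cos(t2),c[1]+R*np.sin(t2),z+0*t2]))
    return -np.clip(f(.0355,.08)-f(.0395,.08),-30,30).mean()
best=min((cost(pr[:2]+[dx,dy]),dx,dy) for dx in np.arange(-.01,.0101,.001) for dy in np.arange(-.01,.0101,.001)); print("pot-ring offset",best)
b=pr[:2]+best[1:]
def draw(C,rr,z,col,img):
    for u in proj(m,np.c_[C[0]+rr*np.cos(th),C[1]+rr*np.sin(th),z+0*th]): cv2.circle(img,tuple(np.int32((u-[60,160]+.5)*4)),0,col,-1)
big=cv2.resize(im[160:300,60:260],None,fx=4,fy=4,interpolation=cv2.INTER_CUBIC)
for a in((pr,.0455,.02,(0,0,255)),(pr,.0375,.08,(0,255,0)),(pr,.02,.095,(0,255,0)),(pr,.018,.095,(255,0,255))): draw(*a,big)
cv2.imwrite("pics/w12c.png",big)
mt=viewer.camera_model("top");ms=viewer.camera_model("scene")
print(proj(ms,[[.617,.1965,.2]]),((533/3+240),(163/3+150)))
E
```

```text
pot-ring offset (np.float64(-29.514293905479562), np.float64(-0.002000000000000007), np.float64(-8.673617379884035e-18))
[[417.09259249 204.15212398]] (417.66666666666663, 204.33333333333334)
```

View pics/w12c.png

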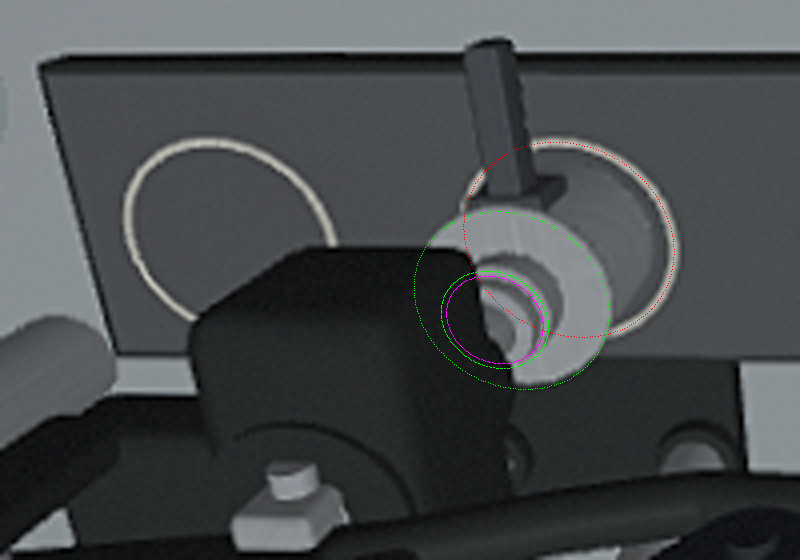

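```bash
python3 - <<'E'
from station import env
print(env.sense()["time_s"],env.job_done())
E
```

```text
the job is handed in; nothing more can be done
20.0 None
```

I slid the steel pot from the right ring to the middle ring, brought the press handle down until the ram met the lid, let go and handed the job in at 20.0 s. The job reports no verdict, so what follows is from my own checks.

**Slide:** I gripped the stub handle with the tool tilted forward and slid the pot along the bed. The tool height stayed within 0.1 mm during the slide. After I let go, the wrist camera put the pot about 1.7 mm from the ring centre, with the ram still up.

**Press:** I pushed the lever down with closed fingertips. It took about 4–5 N on the way, then the force rose to about 21 N when the ram met the lid. That was at a grip height of about 0.200 m, as expected.

**Last checks:** With the arm withdrawn, the lever stayed down; its wooden end is within 1 pixel of where a 0.200 m height should appear. The pot measured about 2 mm from the ring centre, and the ram's foot showed on the lid. I saw no movement of the piston, cylinder, block or disc in the pictures, but did not measure them.

**Disagreement:** The top and wrist cameras differed by 2–5 mm in absolute position. I therefore judged the pot against the ring within the same wrist picture. The final pot and foot check was partly hidden by the press head.

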